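# Put the bench's rechargeable cells on charge

### The job

Put every cell in the lower tray on charge: take the empty tray off the top of the stack, then load each cell into a charger bay of its own by pressing its flat end back against the coil spring and rolling its nub end down past the retaining lip, until it lies fully home in its cradle with the nub against the plus contact under the lip. When all the cells are in, switch on the power strip with its rocker. Leave the two empty trays squarely stacked again, standing flat on the table, and do not push the roll of tape about.

Things in the scene. Friction and masses are not known exactly. Their poses are not given: they have to be found in the camera images.
- charger: four-bay cell charger, fixed: dark base 112 x 220 mm, light grey rails along both long sides. Origin on the table midway between the bays, under the middle of seated cells; x from the plus contacts to the springs (away from the robot), y to the left. Bays at y = -78, -26, +26, +78 mm. A level cell cannot go straight down between spring and lip: enter tilted about 30 degrees, flat end low, push the spring back, then level it.
- bay0 (a point): bay 0 (the rightmost, seen from the robot): where the middle of a seated cell lies in this bay, 23 mm above the table; axes as the charger. The cradle is 34 mm long (x) and lies within 12 mm of the bay's centre plane, so fingers pass beside a cell down to the 6 mm base plate. 26 mm free between neighbouring cells. Let go, a cell held back behind the lip is slid under it by the spring.
- bay1 (a point): the same point of bay 1 (second from the right)
- bay2 (a point): the same point of bay 2 (third from the right)
- bay3 (a point): the same point of bay 3 (the leftmost)
- plus0 (a point): bay 0: centre of the plus contact, where the nub's end of a seated cell touches: charger x = -24 mm, 23 mm up, on the face of the front rail. The retaining lip over it is 26 mm wide and reaches 5 mm out over the bay (x = -19 mm); underside 37.5 mm, top 40.5 mm above the table.
- plus1 (a point): the same point of bay 1
- plus2 (a point): the same point of bay 2
- plus3 (a point): the same point of bay 3
- spring0 (a joint): bay 0 (all bays alike): coil spring, 0 = free, grows to 0.017 m as its round contact (12 mm across, centred 23 mm up, face at charger x = +22 mm when free) is pushed towards +x; 0.4 N/mm, about 5 N with a cell pushed clear of the lip, 0.004 under a seated cell. The spring rail behind it spans x = +42 to +61 mm, top 30.5 mm up.
- tray_upper: upper, empty tray (140 g), dark grey, 250 mm long (its y) x 108 mm (x). Origin under its centre at the level of its feet, z up. Floor 8 mm up; two end walls (y = +/-122 mm, 6 mm thick) 50 mm high; low rims along the long sides; corner ears at x = +/-60 mm rise to 57 mm.
- tray_upper_lug (a point): the middle of the tray's grip lug, to be pinched from above: an upright tab 8 mm thick along the tray's x, 42 mm wide along y, from the floor to 38 mm above the tray's origin (this point is 30 mm up, at x = -53 mm). The floor is free for 25 mm inside it.
- tray_lower: lower tray (180 g), same mould. Seats at its y = -78, -26, +26, +78 mm hold cells lying along its x, axis 25 mm above its origin, 26 mm apart, between ribs near the cell's ends (17 to 22 mm from its middle, tops 22 mm up). Stacked, the upper tray rests on the lower one's end walls, its origin 45 mm above; feet and corner ears locate it with 4 mm play each way.
- cell_a: C-size rechargeable cell: cylinder 26 mm across, 50 mm long over all, 75 g; green wrap, white band round the plus end. The last 2 mm of the plus end is a 9 mm steel nub; the other end is flat (minus). Origin at mid-length on the axis; x runs along the cell towards the nub. Starts in the lower tray, nub either way. May be absent (None).
- cell_b: another cell like cell_a; may be absent (None)
- cell_c: another cell like cell_a; may be absent (None)
- cell_d: another cell like cell_a; may be absent (None)
- power_strip_switch (a joint): rocker switch of the white power strip (strip fixed to the table, 52 mm wide in y, top 34 mm up, lying along x to the right of the charger). 0 = off, 0.349 rad = on; it stays where it is left. Goes over when its raised half is pressed straight down 4 to 6 mm with 2 to 5 N. The table between the strip and the spray bottle farther right (some 30 cm of it, x from 0.34 to 0.50) is clear.
- rocker_raised (a point): middle of the raised half of the rocker (10 mm in y by 12 mm in x) while the switch is off; the rocker's pivot runs along x, 6 mm towards -y (to the robot's right) of this point
- tape_roll: a roll of tape, 103 mm across, 25 mm high; leave alone

How it is judged (in metres and radians):
On the way, in this order (a step that is already met when the one before it is completed fails the run):
1. every cell lies seated in a charger bay, nub under the lip, with the power strip still off (((distance between cell_a and bay0 below 0.004 m and x of plus0 in the frame of cell_a above 0.0205 m) or (distance between cell_a and bay1 below 0.004 m and x of plus1 in the frame of cell_a above 0.0205 m) or (distance between cell_a and bay2 below 0.004 m and x of plus2 in the frame of cell_a above 0.0205 m) or (distance between cell_a and bay3 below 0.004 m and x of plus3 in the frame of cell_a above 0.0205 m)) and angle between the x axis of each of cell_a, cell_b, cell_c, cell_d and the x axis of charger, either way round below 0.12 rad and ((distance between cell_b and bay0 below 0.004 m and x of plus0 in the frame of cell_b above 0.0205 m) or (distance between cell_b and bay1 below 0.004 m and x of plus1 in the frame of cell_b above 0.0205 m) or (distance between cell_b and bay2 below 0.004 m and x of plus2 in the frame of cell_b above 0.0205 m) or (distance between cell_b and bay3 below 0.004 m and x of plus3 in the frame of cell_b above 0.0205 m)) and ((distance between cell_c and bay0 below 0.004 m and x of plus0 in the frame of cell_c above 0.0205 m) or (distance between cell_c and bay1 below 0.004 m and x of plus1 in the frame of cell_c above 0.0205 m) or (distance between cell_c and bay2 below 0.004 m and x of plus2 in the frame of cell_c above 0.0205 m) or (distance between cell_c and bay3 below 0.004 m and x of plus3 in the frame of cell_c above 0.0205 m)) and ((distance between cell_d and bay0 below 0.004 m and x of plus0 in the frame of cell_d above 0.0205 m) or (distance between cell_d and bay1 below 0.004 m and x of plus1 in the frame of cell_d above 0.0205 m) or (distance between cell_d and bay2 below 0.004 m and x of plus2 in the frame of cell_d above 0.0205 m) or (distance between cell_d and bay3 below 0.004 m and x of plus3 in the frame of cell_d above 0.0205 m)) and value of joint power_strip_switch below 0.1 rad), for 0.3 s.
2. the power strip is switched on (((distance between cell_a and bay0 below 0.004 m and x of plus0 in the frame of cell_a above 0.0205 m) or (distance between cell_a and bay1 below 0.004 m and x of plus1 in the frame of cell_a above 0.0205 m) or (distance between cell_a and bay2 below 0.004 m and x of plus2 in the frame of cell_a above 0.0205 m) or (distance between cell_a and bay3 below 0.004 m and x of plus3 in the frame of cell_a above 0.0205 m)) and angle between the x axis of each of cell_a, cell_b, cell_c, cell_d and the x axis of charger, either way round below 0.12 rad and ((distance between cell_b and bay0 below 0.004 m and x of plus0 in the frame of cell_b above 0.0205 m) or (distance between cell_b and bay1 below 0.004 m and x of plus1 in the frame of cell_b above 0.0205 m) or (distance between cell_b and bay2 below 0.004 m and x of plus2 in the frame of cell_b above 0.0205 m) or (distance between cell_b and bay3 below 0.004 m and x of plus3 in the frame of cell_b above 0.0205 m)) and ((distance between cell_c and bay0 below 0.004 m and x of plus0 in the frame of cell_c above 0.0205 m) or (distance between cell_c and bay1 below 0.004 m and x of plus1 in the frame of cell_c above 0.0205 m) or (distance between cell_c and bay2 below 0.004 m and x of plus2 in the frame of cell_c above 0.0205 m) or (distance between cell_c and bay3 below 0.004 m and x of plus3 in the frame of cell_c above 0.0205 m)) and ((distance between cell_d and bay0 below 0.004 m and x of plus0 in the frame of cell_d above 0.0205 m) or (distance between cell_d and bay1 below 0.004 m and x of plus1 in the frame of cell_d above 0.0205 m) or (distance between cell_d and bay2 below 0.004 m and x of plus2 in the frame of cell_d above 0.0205 m) or (distance between cell_d and bay3 below 0.004 m and x of plus3 in the frame of cell_d above 0.0205 m)) and value of joint power_strip_switch above 0.25 rad), for 0.2 s.
At the end, for the whole second after the job is handed in: Every cell within 4 mm of its place in a bay, along it within 0.12 rad, nub to the plus contact; rocker beyond 0.25 rad; upper tray on the lower (within 10 mm each way, 41 to 49 mm above it, within 0.12 rad, either way round, not tilted), lower tray flat on the table; all at rest (all of step 2 and x of tray_upper in the frame of tray_lower between -0.01 and 0.01 m and y of tray_upper in the frame of tray_lower between -0.01 and 0.01 m and z of tray_upper in the frame of tray_lower between 0.041 and 0.049 m and angle between the z axis of tray_upper and the z axis of tray_lower, either way round below 0.06 rad and angle between the x axis of tray_upper and the x axis of tray_lower, either way round below 0.12 rad and angle between tray_lower's own z axis and vertical below 0.06 rad and height (world z) of tray_lower below 0.006 m and linear speed of each of cell_a, cell_b, cell_c, cell_d, tray_upper, tray_lower below 0.01 m/s); the robot touches nothing.
It fails at once if the roll of tape was pushed more than 3 cm (distance of tape_roll from where it was at the start of the episode above 0.03 m).
Of cell_a, cell_b, cell_c, cell_d only 3 to 4 are there at a start; the rules pass over those that are not, and their reading is None.
At some moment in a run one of tray_lower, tray_upper may be knocked a few centimetres aside while the robot is not near it.
Once in a run the grip may slacken for a moment while it holds something.
It also fails if it takes over 208 s, if anything falls off the work surface, if the arm or the gripper's body presses on something with over 40 N, if the wrist force passes 120 N, or if a joint passes its speed limit or range.

### The arm

A 6-joint arm with a two-finger parallel gripper is mounted at the origin on a cart in front of the work surface, level with it; the furniture and walls round the work are solid. World frame = base frame: x ahead of the robot, y to its left, z up, the work surface at z = 0. Lengths are in m, angles in degrees, forces in N, time in s.
With the tool pointing down it reaches from about 0.25 to 0.775 m from the base axis. Payload 4 kg.
Tool frame: the origin (TCP) lies at the very end of the fingers, on their centre line; the grasp point (between the pads) lies 19 mm behind it; z points along the fingers, y is the line along which they close (so a half turn about z gives the same grasp; the last joint's range is limited). The gripper opens to 94 mm and grips with 3 to 60 N. Pads are 16 mm wide; open, the fingers measure 119 mm over their backs; the gripper's body (75 mm by 177 mm) begins 78 mm behind the grasp point.
Start: joints at [58.207, 4.996, 78.535, -0, 96.463, -5.907], TCP at [0.24, 0.495, 0.206] pointing down, gripper open.
Joint ranges: [-177.83, 177.83], [-43.37, 116.18], [15.69, 146.23], [-61.86, 241.86], [9.47, 152.12], [-147.06, 147.06]. Speed limits (degrees/s): [159.86, 159.86, 180, 180, 180, 180].

### API

Orientations are given as [roll, pitch, yaw] about the fixed x, y, z axes, in that order (R = Rz(yaw) Ry(pitch) Rx(roll)).
In Python, from plant import manip gives the robot as it stands. The module is installed in compiled form; this text tells all that it offers.
- The arm moves only by the tool carry_out, never from a script. Its argument "commands" is text: rows parted by semicolons, each of 4 numbers parted by spaces: the shift along the tool's x, y, z in mm, then the turn about the tool's z in rad. In form: tx ty tz turn; .... A call has 1 to 5 rows; each row is the pose to reach, as a shift and turn from the pose commanded when the call began, along the tool's axes at that moment; what a row does not reach only later rows make up. A row lasts 1/10 s, in which the tool goes at most 50 mm and 8.59 degrees, less where a joint would pass 70% of its speed; a pose out of reach is approached as far as the arm can. A call with a gripper value outside its range is refused whole. "claw" is the gripper command: -1 is shut, 1 is fully open, values between are in proportion, set as the call begins (left out, the last holds). The fingers move at their own pace and stop on an object; "squeeze" is the grip in N (left out, the last holds). Time passes only in rows, so rows that repeat a pose let the fingers close. It gives the time, the measured TCP pose, the force, the opening and the grip force at its end, in the units of the state.
- manip.get_state(): the state, without advancing time (a new reading comes with each control period).
- manip.camera(name): name is "scene" or "top"; returns a dict with "color" (400x640x3 uint8, red, green, blue), "intrinsics" (3x3 intrinsics, pixels), "camera_from_world" (4x4, takes a point from world to camera coordinates). Camera axes: x right, y up, looking along -z (the intrinsics and any distortion apply to the point x, -y, -z); pixel columns grow to the right and rows downward; lengths in m; the calibration is good to about 2 mm. A picture is of the moment at which its call begins. There is no depth.
- manip.finish_job(): hands the job in; it is judged then, once.
Trained networks look in a picture, given as the dict that the camera call returned (one of the last four; its "shot" number tells which), for a name from the list of things; names that differ only in an ending like _2 or _b are one class to them, and where a whole thing is asked for, a point or a joint stands for the part that bears it (a point fixed in the world has none). Each returns a list of dicts, best first, with "confidence" (0 to 1); they miss things now and then, are a little off and sometimes report something else, mostly with a low value. They report only what shows in the picture. A call takes as long as a camera call.
- manip.spot_in(target, picture): "position" ([column, row] in pixels, amid what is visible of it).
- manip.silhouettes(target, picture): "region" (400x640 bool, what is visible of it) and "position" ([column, row] in pixels, amid what is visible of it).
- manip.place_of(target, picture): "position" ([column, row] in pixels: a listed point, or the origin of a listed thing).
The state is a dict: "t": time; "joints": joint angles; "qvel": joint speeds; "tau": joint torques, N m; "tool_pos": TCP position; "ee_rot": TCP orientation; "ft_force": force on the tool from outside, world axes, zero at the start; "wrist_torque": the same for the moment, N m; "finger_gap": finger opening in m; "finger_force": force on a finger pad.
Only numpy, scipy, OpenCV 4.12 (cv2) and the standard library are available. Lean on these libraries where they do the work, as an engineer would, in place of code of your own. Each camera call takes 0.05 s, during which the arm holds its last target. There are 200 camera calls.

## Working session

There is one attempt and no reset: what is moved stays moved. The work goes in short steps, Python scripts to look and compute and a tool call to move; the robot and the scene stay as the last step left them, time stands still between calls to the robot, and variables do not carry over. Pictures are saved under pics/ and viewed, at most 14 in all, crops included, and the job is handed in when it is done.

Besides the shell and the picture viewer there is one more tool, called after "Request:" by a JSON object that holds its "op" and its "data". carry_out: Moves the arm, as the interface text tells. Its arguments: {"type":"object","properties":{"commands":{"type":"string"},"claw":{"type":"number"},"squeeze":{"type":"number"}},"required":["commands"]}

```bash
mkdir -p pics; cat > h.py <<'E'
import numpy as np, cv2
from plant import manip
def ray(pic,uv):
    K=np.array(pic["intrinsics"]);T=np.array(pic["camera_from_world"])
    d=np.linalg.inv(K)@np.array([uv[0],uv[1],1.]);d=np.array([d[0],-d[1],-d[2]])
    R=T[:3,:3];o=-R.T@T[:3,3];return o,R.T@d
def onz(pic,uv,z):
    o,d=ray(pic,uv);return o+d*(z-o[2])/d[2]
def proj(pic,p):
    K=np.array(pic["intrinsics"]);T=np.array(pic["camera_from_world"])
    c=T[:3,:3]@np.array(p)+T[:3,3];q=K@np.array([c[0],-c[1],-c[2]]);return q[:2]/q[2]
def save(pic,n): cv2.imwrite(f"pics/{n}.png",pic["color"][:,:,::-1])
def st():
    s=manip.get_state();print("t",round(s["t"],2),"pos",np.round(s["tool_pos"],4),"rot",np.round(s["ee_rot"],1),"F",np.round(s["ft_force"],1),"gap",round(float(s["finger_gap"]),4),"ff",s["finger_force"],"j",np.round(s["joints"],0))
E
python3 - <<'E'
from h import *
np.set_printoptions(suppress=True)
st()
for cam in("top","scene"):
    p=manip.camera(cam);save(p,cam+"0")
    print(cam,np.round(ray(p,(320,200))[0],3),p.keys())
    for n,z in [("bay0",.023),("bay1",.023),("bay2",.023),("bay3",.023),("plus0",.023),("plus1",.023),("plus2",.023),("plus3",.023),("tray_upper",.045),("tray_upper_lug",.075),("tray_lower",0),("rocker_raised",.04),("tape_roll",0),("cell_a",.025)]:
        print(n,[(np.round(d["position"]).tolist(),round(d["confidence"],2),np.round(onz(p,d["position"],z)[:2],4).tolist()) for d in manip.place_of(n,p)[:4]])
E
```

```text
t 0.0 pos [0.2398 0.4943 0.2043] rot [-179.9   -0.   154.1] F [0.  0.1 0.4] gap 0.0941 ff 0.0 j [58.  5. 79. -0. 96. -6.]
top [0.413 0.17  0.919] dict_keys(['color', 'intrinsics', 'camera_from_world', 'shot'])
bay0 [([329.0, 219.0], 0.85, [0.5264, 0.1165]), ([304.0, 220.0], 0.73, [0.5228, 0.1697]), ([353.0, 226.0], 0.69, [0.5114, 0.0656]), ([379.0, 224.0], 0.66, [0.515, 0.0111])]
bay1 [([329.0, 219.0], 0.85, [0.5264, 0.1165]), ([304.0, 220.0], 0.73, [0.5228, 0.1697]), ([353.0, 226.0], 0.69, [0.5114, 0.0656]), ([379.0, 224.0], 0.66, [0.515, 0.0111])]
bay2 [([329.0, 219.0], 0.85, [0.5264, 0.1165]), ([304.0, 220.0], 0.73, [0.5228, 0.1697]), ([353.0, 226.0], 0.69, [0.5114, 0.0656]), ([379.0, 224.0], 0.66, [0.515, 0.0111])]
bay3 [([329.0, 219.0], 0.85, [0.5264, 0.1165]), ([304.0, 220.0], 0.73, [0.5228, 0.1697]), ([353.0, 226.0], 0.69, [0.5114, 0.0656]), ([379.0, 224.0], 0.66, [0.515, 0.0111])]
plus0 [([354.0, 230.0], 0.97, [0.5026, 0.0636]), ([304.0, 230.0], 0.84, [0.5026, 0.1691]), ([326.0, 232.0], 0.63, [0.4977, 0.1231]), ([374.0, 230.0], 0.6, [0.5033, 0.0211])]
plus1 [([354.0, 230.0], 
[... 2049 characters left out ...]
3 [([321.0, 224.0], 0.87, [0.4947, 0.1178]), ([346.0, 253.0], 0.79, [0.4953, 0.0141]), ([336.0, 237.0], 0.78, [0.5027, 0.0669]), ([311.0, 211.0], 0.75, [0.4984, 0.1678])]
tray_upper [([273.0, 162.0], 0.68, [0.4969, 0.3602]), ([330.0, 218.0], 0.3, [0.5118, 0.1048])]
tray_upper_lug [([279.0, 169.0], 0.66, [0.4808, 0.29])]
tray_lower [([272.0, 174.0], 0.89, [0.4937, 0.3703])]
rocker_raised [([342.0, 292.0], 0.74, [0.4269, -0.0727]), ([319.0, 207.0], 0.41, [0.5128, 0.1533])]
tape_roll [([379.0, 212.0], 0.8, [0.645, 0.0976])]
cell_a [([261.0, 170.0], 0.54, [0.4656, 0.3701]), ([242.0, 173.0], 0.5, [0.4176, 0.3847]), ([284.0, 164.0], 0.41, [0.527, 0.3586]), ([300.0, 162.0], 0.35, [0.5676, 0.3442])]
```

```bash
python3 - <<'E'
import cv2
a=cv2.imread("pics/top0.png")[90:350,120:500];b=cv2.imread("pics/scene0.png")[100:340,190:430]
cv2.imwrite("pics/v0.png",cv2.resize(a,(800,547)))
cv2.imwrite("pics/v1.png",cv2.resize(b,(600,600)))
E
```

```text
(no output)
```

View pics/v0.png

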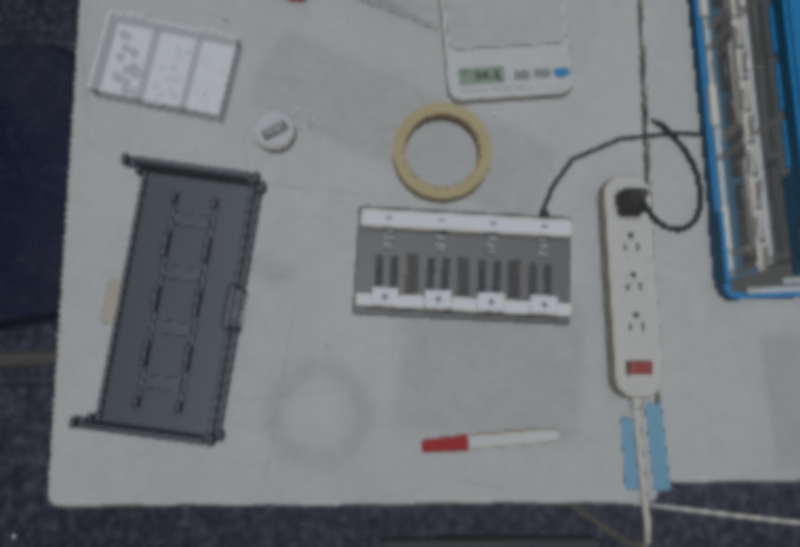

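View pics/v1.png

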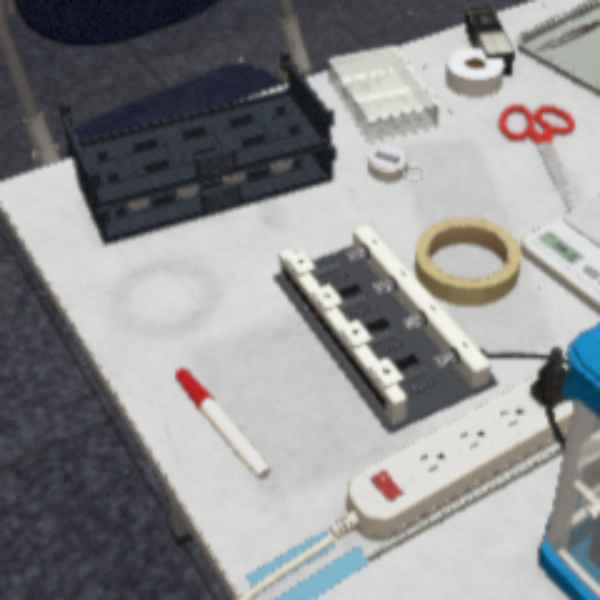

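```bash
python3 - <<'E'
from h import *
from scipy.optimize import least_squares
np.set_printoptions(suppress=True)
p=manip.camera("top");q=manip.camera("scene")
f=lambda v:(120+v[0]/2.105,90+v[1]/2.105)
e=[onz(p,f(v),.1)[:2] for v in [(127,160),(260,183),(77,422),(218,437)]]
print("ears",np.round(e,3),"mean",np.mean(e,0),"yawlong",np.degrees(np.arctan2(*((e[0]+e[1]-e[2]-e[3])[::-1]))))
print("lug",onz(p,f((237,307)),.083))
for pic in(p,q):
  r=manip.silhouettes("tray_upper",pic)
  if r:
    m=r[0]["region"].astype(np.uint8);print(r[0]["confidence"],m.sum(),cv2.minAreaRect(cv2.findNonZero(m)))
    if pic is p:
        b=cv2.boxPoints(cv2.minAreaRect(cv2.findNonZero(m)));print(np.round([onz(p,x,.095)[:2] for x in b],4))
# charger fit
obs=[]
for pic in(p,q):
  for i,dx in(("bay0",0),("plus0",-.024)):
    for d in manip.place_of(i,pic)[:4]:
      w=onz(pic,d["position"],.023)
      k=np.argmin([abs(w[1]-(.0905+y)) for y in(-.078,-.026,.026,.078)])
      obs.append((pic,d["position"],dx,(-.078,-.026,.026,.078)[k]))
def P(v,x,y,z):
    c,s=np.cos(v[2]),np.sin(v[2]);return np.array([v[0]+c*x-s*y,v[1]+s*x+c*y,z])
F=lambda v:np.concatenate([proj(pc,P(v,x,y,.023))-u for pc,u,x,y in obs])
r=least_squares(F,[.52,.09,-.05],loss="soft_l1");print("charger",r.x,np.degrees(r.x[2]),np.round(F(r.x).reshape(-1,2),1).tolist())
# white rails in top
c=p["color"].astype(int);hsv=cv2.cvtColor(p["color"],cv2.COLOR_RGB2HSV)
print("rail/dark/table rgb",c[195,310],c[214,310],c[240,310])
print("rocker px",[(d["position"],d["confidence"]) for d in manip.silhouettes("power_strip_switch",p)][:2])
save(p,"top1")
a=p["color"][180:250,280:400,::-1];cv2.imwrite("pics/v2.png",cv2.resize(a,(780,455),interpolation=cv2.INTER_CUBIC))
E
```

```text
ears [[0.618 0.409]
 [0.598 0.287]
 [0.382 0.44 ]
 [0.369 0.317]] mean [0.49199333 0.36316522] yawlong -7.480575914208522
lug [0.48500889 0.30699593 0.083     ]
0.79 7616 ((197.98785400390625, 232.07110595703125), (69.86708068847656, 135.2141876220703), 9.688786506652832)
[[0.378  0.4492]
 [0.6325 0.4214]
 [0.6102 0.2874]
 [0.3563 0.3221]]
0.8 3037 ((269.58642578125, 151.98037719726562), (44.102596282958984, 107.26461029052734), 77.19573211669922)
charger [ 0.52546877  0.09175802 -0.04501774] -2.5793267439036005 [[-0.8, 1.3], [-0.7, -4.9], [-0.3, 1.6], [1.3, 1.6], [-2.2, -1.3], [2.5, 2.9], [0.6, -2.0], [2.2, 2.4], [0.4, 2.2], [0.6, -1.1], [-0.2, -2.9], [-1.1, -2.4], [0.2, -0.8], [-2.2, 0.5], [2.2, -0.7], [3.0, -0.1]]
rail/dark/table rgb [167 172 177] [ 99 101 103] [105 108 110]
rocker px [([425.0, 270.2], 0.52)]
```

View pics/v2.png

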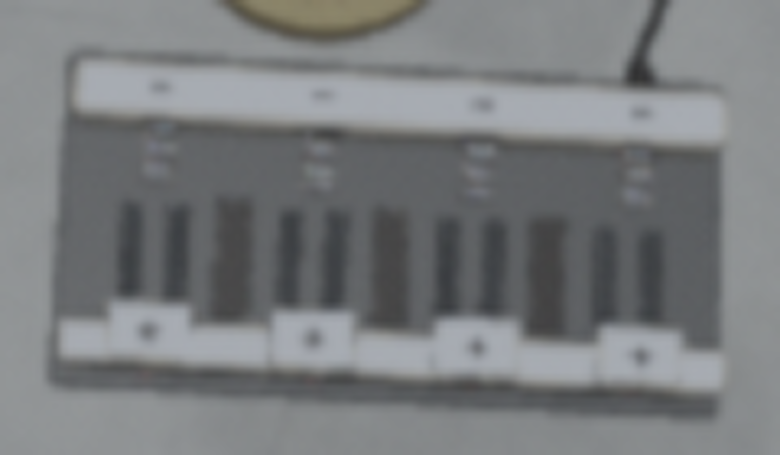

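```bash
python3 - <<'E'
from h import *
from scipy.optimize import least_squares
np.set_printoptions(suppress=True)
p=manip.camera("top")
g=lambda u,v:np.array([280+(u+.5)/6.5-.5,180+(v+.5)/6.5-.5])
Y=[.078,.026,-.026,-.078]
o=[(g(*uv),(-.019,y,.0405)) for uv,y in zip([(150,300),(313,310),(476,319),(640,327)],Y)]
o+=[(g(400,74),(.061,0,.0305)),(g(398,128),(.042,0,.0305))]
o+=[(g(*uv),(-.019,y,.0405)) for uv,y in zip([(150,300),(313,310),(476,319),(640,327)],Y)]
def P(v,x,y,z):
    c,s=np.cos(v[2]),np.sin(v[2]);return np.array([v[0]+c*x-s*y,v[1]+s*x+c*y,z])
F=lambda v:np.concatenate([proj(p,P(v,*m))-u for u,m in o])
r=least_squares(F,[.52,.09,-.05]);v=r.x;print(v,np.degrees(v[2]),np.round(F(v).reshape(-1,2),1).tolist())
for y in Y: print(np.round(P(v,0,y,.023),4),np.round(P(v,-.019,y,.04),4))
E
```

```text
[ 0.52467961  0.0935946  -0.048497  ] -2.7786734279913725 [[-0.2, 0.2], [-0.0, -0.0], [0.1, -0.1], [-0.1, -0.0], [0.3, -0.3], [0.3, 0.3], [-0.2, 0.2], [-0.0, -0.0], [0.1, -0.1], [-0.1, -0.0]]
[0.5285 0.1715 0.023 ] [0.5095 0.1724 0.04  ]
[0.5259 0.1196 0.023 ] [0.507  0.1205 0.04  ]
[0.5234 0.0676 0.023 ] [0.5044 0.0685 0.04  ]
[0.5209 0.0157 0.023 ] [0.5019 0.0166 0.04  ]
```

```bash
cat >> h.py <<'E'
def go(*wps,cur=None):
    """print tool shifts for successive waypoints (x,y,z,yaw deg)"""
    s=manip.get_state();c=cur or (*s["tool_pos"],s["ee_rot"][2])
    for w in wps:
        a=np.radians(c[3]);d=np.array(w[:3])-np.array(c[:3])
        t=-(((w[3]-c[3])+180)%360-180)*np.pi/180
        print("go",np.round([1e3*(d[0]*np.cos(a)+d[1]*np.sin(a)),1e3*(d[0]*np.sin(a)-d[1]*np.cos(a)),-1e3*d[2]],1),round(t,3));c=w
E
python3 -c "
from h import *
go((.485,.309,.14,172.5),(.485,.309,.057,172.5))"
```

```text
go [-301.4  -60.3   65.5] -0.321
go [ 0.  0. 83.] -0.0
```

Request:
{"op": "carry_out", "data": {"commands": "-45 -9 10 -0.1; -95 -19 20 -0.2; -142 -28 30 -0.3; -190 -37 40 -0.321; -235 -47 50 -0.321", "claw": -0.43}}

```text
t: 2.5
tool_pos: [0.4325, 0.3486, 0.1553]
ee_rot: [180.0, 0.0, 172.5]
ft_force: [0.7, -0.3, -0.4]
finger_gap: 0.0571
finger_force: 0.0
```

```bash
python3 -c "
from h import *
go((.485,.309,.11,172.5),(.485,.309,.057,172.5))"
```

```text
go [-57.2 -32.5  45.3] 0.0
go [ 0.  0. 53.] -0.0
```

Request:
{"op": "carry_out", "data": {"commands": "-30 -16 20 0; -57 -32 45 0; -57 -32 45 0; -57 -32 70 0; -57 -32 70 0"}}

```text
t: 3.0
tool_pos: [0.4811, 0.3102, 0.0828]
ee_rot: [-179.8, -0.3, 172.5]
ft_force: [0.7, -0.5, -0.6]
finger_gap: 0.0273
finger_force: 0.0
```

```bash
python3 - <<'E'
from h import *
st()
p=manip.camera("scene");save(p,"s2")
a=p["color"][110:210,210:350,::-1];cv2.imwrite("pics/v3.png",cv2.resize(a,(784,560),interpolation=cv2.INTER_CUBIC))
E
```

```text
t 3.0 pos [0.4811 0.3102 0.0828] rot [-179.8   -0.3  172.5] F [ 0.7 -0.5 -0.6] gap 0.0273 ff 0.0 j [ 27.  11.  86.   0.  84. -55.]
```

View pics/v3.png

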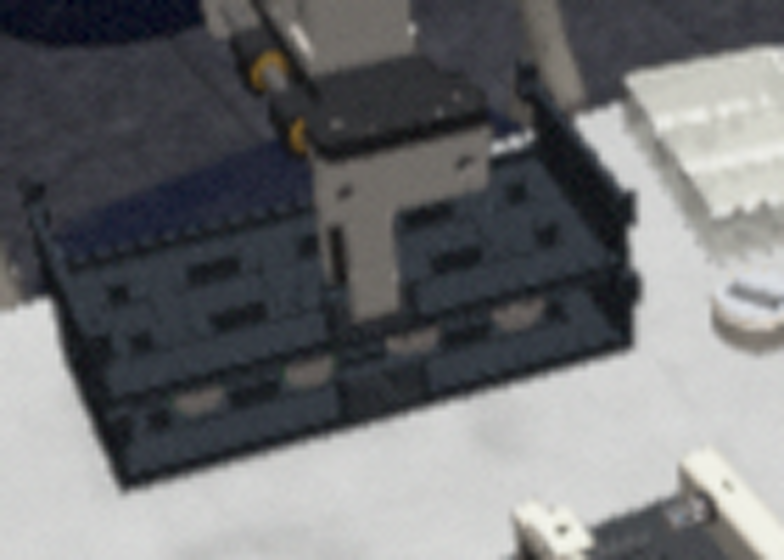

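Request:
{"op": "carry_out", "data": {"commands": "0 0 12 0; 0 0 25 0; 0 0 25 0; 0 0 25 0"}}

```text
t: 3.45
tool_pos: [0.4829, 0.3109, 0.0601]
ee_rot: [-180.0, -0.0, 172.5]
ft_force: [0.0, -0.5, 0.2]
finger_gap: 0.0267
finger_force: 0.0
```

Request:
{"op": "carry_out", "data": {"commands": "0 0 0 0; 0 0 0 0; 0 0 0 0; 0 0 0 0; 0 0 0 0", "claw": -1, "squeeze": 50}}

```text
t: 3.95
tool_pos: [0.4838, 0.3118, 0.061]
ee_rot: [179.9, 0.1, 172.5]
ft_force: [1.2, 3.7, -1.0]
finger_gap: 0.0076
finger_force: 50.0
```

Request:
{"op": "carry_out", "data": {"commands": "0 0 -15 0; 0 0 -30 0; 0 0 -55 0; 0 0 -80 0; 0 0 -100 0"}}

```text
t: 4.45
tool_pos: [0.4838, 0.3102, 0.1637]
ee_rot: [-180.0, 0.1, 172.5]
ft_force: [-0.5, 0.0, -1.5]
finger_gap: 0.008
finger_force: 50.0
```

```bash
python3 -c "
from h import *
st();go((.43,.14,.165,145),(.39,-.06,.165,117),(.367,-.26,.165,90),(.367,-.26,.065,90))"
```

```text
t 4.45 pos [0.4838 0.3102 0.1637] rot [-1.800e+02  1.000e-01  1.725e+02] F [-0.5  0.  -1.5] gap 0.008 ff 49.998924136161804 j [ 27.   9.  79.  -0.  92. -55.]
go [  31.1 -175.7   -1.3] 0.48
go [ -81.9 -186.8   -0. ] 0.489
go [-167.8 -111.3   -0. ] 0.471
go [  0.   0. 100.] 0.0
```

Request:
{"op": "carry_out", "data": {"commands": "6 -35 0 0.1; 12 -70 0 0.2; 19 -105 0 0.3; 25 -140 0 0.4; 31 -176 0 0.48"}}

```text
t: 4.95
tool_pos: [0.429, 0.1384, 0.1619]
ee_rot: [-180.0, 0.1, 144.8]
ft_force: [0.1, -1.1, -1.2]
finger_gap: 0.0076
finger_force: 50.0
```

Request:
{"op": "carry_out", "data": {"commands": "-16 -37 0 0.1; -33 -75 0 0.2; -49 -112 0 0.3; -65 -149 0 0.4; -82 -187 0 0.489"}}

```text
t: 5.45
tool_pos: [0.3886, -0.0618, 0.1621]
ee_rot: [180.0, 0.1, 116.8]
ft_force: [0.3, -0.7, -1.2]
finger_gap: 0.0078
finger_force: 50.0
```

Request:
{"op": "carry_out", "data": {"commands": "-33 -22 0 0.1; -67 -45 0 0.2; -100 -67 0 0.3; -134 -89 0 0.4; -168 -111 0 0.471"}}

```text
t: 5.95
tool_pos: [0.3658, -0.262, 0.1621]
ee_rot: [180.0, 0.1, 89.8]
ft_force: [0.7, 1.0, -1.0]
finger_gap: 0.0075
finger_force: 50.0
```

```bash
python3 -c "
from h import *
st();go((.367,-.26,.075,90))
p=manip.camera('scene');save(p,'s4')
cv2.imwrite('pics/v4.png',cv2.resize(p['color'][100:400,150:550,::-1],(800,600)))"
```

```text
t 5.95 pos [ 0.3658 -0.262   0.1621] rot [1.80e+02 1.00e-01 8.98e+01] F [ 0.7  1.  -1. ] gap 0.0075 ff 49.99914228916168 j [-43.  -7.  95.  -0.  92. -43.]
go [ 2.   1.2 87.1] -0.004
```

View pics/v4.png

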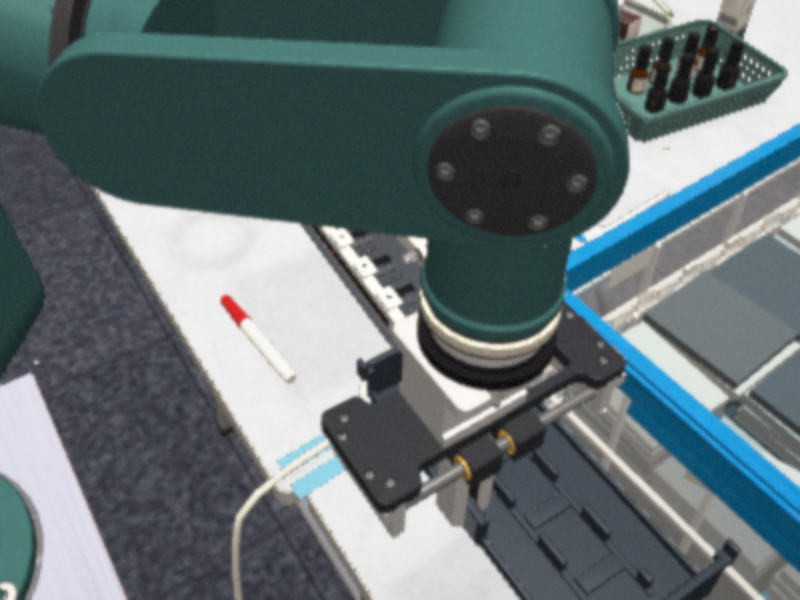

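Request:
{"op": "carry_out", "data": {"commands": "0 0 35 0; 0 0 70 0; 0 0 100 0; 0 0 120 0; 0 0 132 0"}}

```text
t: 6.5
tool_pos: [0.3657, -0.2594, 0.0275]
ee_rot: [-179.8, -0.1, 90.0]
ft_force: [-0.5, 0.3, -2.1]
finger_gap: 0.0074
finger_force: 50.0
```

Request:
{"op": "carry_out", "data": {"commands": "0 0 3 0; 0 0 6 0; 0 0 9 0; 0 0 11 0; 0 0 13 0"}}

```text
t: 7.0
tool_pos: [0.3674, -0.2603, 0.0161]
ee_rot: [179.9, 0.1, 90.0]
ft_force: [-1.2, 0.3, 4.2]
finger_gap: 0.0079
finger_force: 50.0
```

Request:
{"op": "carry_out", "data": {"commands": "0 0 0 0; 0 0 0 0; 0 0 0 0; 0 0 -30 0; 0 0 -60 0", "claw": -0.45, "squeeze": 12}}

```text
t: 7.5
tool_pos: [0.3663, -0.2593, 0.0753]
ee_rot: [-179.9, -0.1, 90.0]
ft_force: [0.7, -0.1, -0.0]
finger_gap: 0.0257
finger_force: 0.0
```

```bash
python3 -c "
from h import *
st()
p=manip.camera('top');save(p,'t5')
for d in manip.place_of('cell_a',p): print(d['confidence'],d['position'],onz(p,d['position'],.025))
for d in manip.place_of('tray_upper',p)[:2]: print(d['confidence'],d['position'],onz(p,d['position'],.0))
for d in manip.place_of('tray_lower',p)[:2]: print(d['confidence'],d['position'],onz(p,d['position'],.0))
cv2.imwrite('pics/v5.png',cv2.resize(p['color'][150:310,140:280,::-1],(525,600),interpolation=cv2.INTER_CUBIC))"
```

```text
t 7.5 pos [ 0.3663 -0.2593  0.0753] rot [-1.799e+02 -1.000e-01  9.000e+01] F [ 0.7 -0.1 -0. ] gap 0.0257 ff 0.0 j [-43.  -4. 103.   0.  82. -43.]
0.88 [206.5, 247.2] [0.46654744 0.3688315  0.025     ]
0.87 [213.6, 221.1] [0.52050636 0.35654506 0.025     ]
0.77 [217.1, 195.5] [0.57450027 0.35142936 0.025     ]
0.59 [204.0, 272.0] [0.4163047  0.37173204 0.025     ]
0.71 [339.9, 219.4] [0.52838229 0.09173955 0.        ]
0.66 [506.1, 266.4] [ 0.42789942 -0.26692442  0.        ]
0.74 [212.0, 233.1] [0.49788324 0.36409449 0.        ]
```

View pics/v5.png

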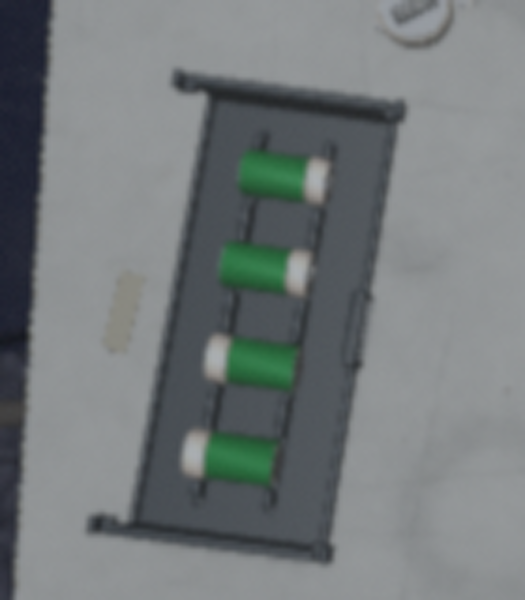

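```bash
cat >> h.py <<'E'
CH=(.5247,.0936,np.radians(-2.78))
def chg(x,y):
    c,s=np.cos(CH[2]),np.sin(CH[2]);return CH[0]+c*x-s*y,CH[1]+s*x+c*y
E
python3 - <<'E'
from h import *
from scipy.optimize import least_squares
p=manip.camera("top")
v=[(285,177),(266,269),(252,361),(230,456)]
o=[(np.array([140+(a+.5)/3.75-.5,150+(b+.5)/3.75-.5]),y) for (a,b),y in zip(v,(-.078,-.026,.026,.078))]
for d in manip.place_of('cell_a',p)[:4]:
    w=onz(p,d['position'],.025); y=min((-.078,-.026,.026,.078),key=lambda y:abs(w[0]-.495+y)); o.append((np.array(d['position']),y))
P=lambda u,x,y,z:np.array([u[0]+np.cos(u[2])*x-np.sin(u[2])*y,u[1]+np.sin(u[2])*x+np.cos(u[2])*y,z])
F=lambda u:np.concatenate([proj(p,P(u,0,y,.025))-q for q,y in o])
r=least_squares(F,[.495,.365,1.44]);u=r.x
print(u,np.degrees(u[2]),np.round(F(u).reshape(-1,2),1).tolist())
for y in(-.078,-.026,.026,.078): print(y,P(u,0,y,.025), "from clicks",[onz(p,q,.025)[:2] for q,yy in o if yy==y])
yw=np.degrees(u[2]);a=P(u,.004,.078,0)
print(a,yw)
go((.40,.10,.15,60),(a[0],a[1],.08,yw),(a[0],a[1],.0115,yw))
E
```

```text
[0.49659809 0.36425652 1.44520094] 82.80391421187015 [[-0.0, -1.1], [0.9, -1.2], [0.4, -0.8], [2.0, -0.7], [1.7, 2.6], [-2.8, 1.2], [-0.2, 0.9], [-2.0, -0.9]]
-0.078 [0.57398371 0.35448582 0.025     ] from clicks [array([0.57164311, 0.35436158]), array([0.57956588, 0.35826964])]
-0.026 [0.5223933  0.36099962 0.025     ] from clicks [array([0.51992319, 0.36274988]), array([0.52489865, 0.35528059])]
0.026 [0.47080289 0.36751342 0.025     ] from clicks [array([0.46920828, 0.36826687]), array([0.46901253, 0.36344796])]
0.078 [0.41921248 0.37402723 0.025     ] from clicks [array([0.41784743, 0.37790045]), array([0.42092545, 0.37374394])]
[0.41971354 0.37799572 0.        ] 82.80391421187015
go [359.3  33.8 -75.9] 0.524
go [ 250.6 -121.9   70. ] -0.398
go [ 0.   0.  68.5] -0.0
```

Request:
{"op": "carry_out", "data": {"commands": "10 0 -40 0; 50 4 -75 0; 98 8 -75 0; 146 12 -75 0; 194 16 -75 0", "claw": -0.12}}

```text
t: 8.3
tool_pos: [0.3822, -0.0642, 0.1493]
ee_rot: [-179.9, -0.0, 89.9]
ft_force: [1.0, -0.0, -0.3]
finger_gap: 0.0413
finger_force: 0.0
```

Request:
{"op": "carry_out", "data": {"commands": "48 4 0 0; 96 8 0 0; 144 12 0 0.05; 192 16 0 0.1; 240 20 0 0.14"}}

```text
t: 8.8
tool_pos: [0.4018, 0.1759, 0.1488]
ee_rot: [-179.9, 0.1, 81.9]
ft_force: [1.0, -0.6, 0.1]
finger_gap: 0.0409
finger_force: 0.0
```

```bash
python3 -c "
from h import *
st();go((.4184,.381,.08,82),(.4184,.381,.0115,82))"
```

```text
t 8.8 pos [0.4018 0.1759 0.1488] rot [-1.799e+02  1.000e-01  8.190e+01] F [ 1.  -0.6  0.1] gap 0.0409 ff 0.0 j [16. -8. 98. -0. 91. 24.]
go [205.4 -12.5  68.8] -0.002
go [ 0.   0.  68.5] 0.0
```

Request:
{"op": "carry_out", "data": {"commands": "45 -3 10 0; 92 -6 25 0; 140 -9 40 0; 186 -12 55 0; 206 -12 69 0"}}

```text
t: 9.3
tool_pos: [0.4182, 0.3826, 0.0783]
ee_rot: [-179.8, 0.1, 82.2]
ft_force: [-0.0, -0.7, 0.2]
finger_gap: 0.0417
finger_force: 0.0
```

Request:
{"op": "carry_out", "data": {"commands": "0 0 25 0; 0 0 48 0; 0 0 60 0; 0 0 68 0; 0 0 68 0"}}

```text
t: 9.8
tool_pos: [0.419, 0.3789, 0.012]
ee_rot: [-179.9, 0.1, 82.0]
ft_force: [-0.6, 0.1, -0.1]
finger_gap: 0.0413
finger_force: 0.0
```

Request:
{"op": "carry_out", "data": {"commands": "0 0 0 0; 0 0 0 0; 0 0 0 0; 0 0 0 0; 0 0 0 0", "claw": -1, "squeeze": 12}}

```text
t: 10.3
tool_pos: [0.4201, 0.3803, 0.0149]
ee_rot: [179.9, -0.1, 82.0]
ft_force: [-2.7, 0.4, 5.4]
finger_gap: 0.0256
finger_force: 12.0
```

Request:
{"op": "carry_out", "data": {"commands": "0 0 -10 0; 0 0 -35 0; 0 0 -70 0; 0 0 -90 0; 0 0 -90 0"}}

```text
t: 10.8
tool_pos: [0.4222, 0.3811, 0.1078]
ee_rot: [179.6, -0.3, 82.0]
ft_force: [0.3, 0.7, -0.4]
finger_gap: 0.0257
finger_force: 12.0
```

```bash
python3 -c "
from h import *
st()
p=manip.camera('scene');save(p,'s6')
cv2.imwrite('pics/v6.png',cv2.resize(p['color'][70:220,180:350,::-1],(680,600),interpolation=cv2.INTER_CUBIC))"
```

```text
t 10.8 pos [0.4222 0.3811 0.1078] rot [179.6  -0.3  82. ] F [ 0.3  0.7 -0.4] gap 0.0257 ff 11.99804037809372 j [36.  9. 85. -0. 85. 44.]
```

View pics/v6.png

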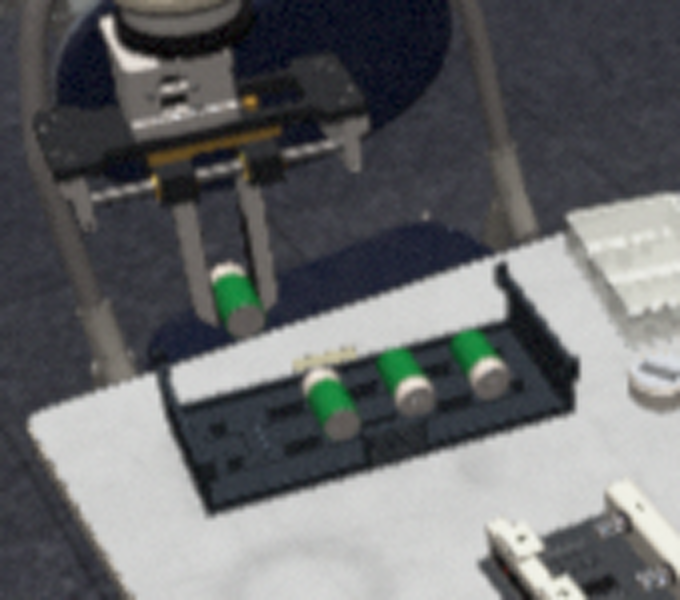

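Request:
{"op": "carry_out", "data": {"commands": "0 0 0 0; 0 0 0 0"}}

```text
t: 11.05
tool_pos: [0.4188, 0.3788, 0.1012]
ee_rot: [-179.8, 0.2, 82.0]
ft_force: [0.4, -0.3, 0.0]
finger_gap: 0.0259
finger_force: 12.0
```

```bash
python3 -c "
from h import *
st();x,y=chg(-.004,.078);print(x,y)
go((x-.04,y+.10,.10,130),(x,y,.08,177.2),(x,y,.046,177.2))"
```

```text
t 11.05 pos [0.4188 0.3788 0.1012] rot [-179.8    0.2   82. ] F [ 0.4 -0.3  0. ] gap 0.0259 ff 11.99810341000557 j [36.  9. 85. -0. 85. 44.]
0.5244877946684976 0.1717022084764399
go [-96.9  80.    1.2] -0.838
go [-102.3  -33.6   20. ] -0.824
go [ 0.  0. 34.] -0.0
```

Request:
{"op": "carry_out", "data": {"commands": "-20 16 0 -0.14; -39 32 0 -0.28; -58 48 0 -0.42; -78 64 0 -0.56; -97 80 1 -0.7"}}

```text
t: 11.55
tool_pos: [0.4851, 0.2712, 0.1007]
ee_rot: [-179.8, -0.0, 122.4]
ft_force: [0.1, 0.5, -0.3]
finger_gap: 0.0255
finger_force: 12.0
```

```bash
python3 -c "
from h import *
st();x,y=chg(-.004,.078);go((x,y,.07,177.2))"
```

```text
t 11.55 pos [0.4851 0.2712 0.1007] rot [-179.8   -0.   122.4] F [ 0.1  0.5 -0.3] gap 0.0255 ff 11.998457908630371 j [23.  8. 87. -0. 85. -9.]
go [-105.1  -20.1   30.7] -0.956
```

Request:
{"op": "carry_out", "data": {"commands": "-15 -3 0 -0.14; -30 -6 0 -0.28; -45 -9 0 -0.42; -60 -12 0 -0.56; -75 -15 0 -0.7"}}

```text
t: 12.05
tool_pos: [0.5118, 0.2, 0.1006]
ee_rot: [-179.9, -0.2, 162.5]
ft_force: [-0.1, 0.0, -0.2]
finger_gap: 0.026
finger_force: 12.0
```

Request:
{"op": "carry_out", "data": {"commands": "-5 0 0 -0.14; -10 0 0 -0.256; -10 0 10 -0.256; -10 0 10 -0.256; -10 0 10 -0.256"}}

```text
t: 12.55
tool_pos: [0.521, 0.1978, 0.0909]
ee_rot: [-180.0, -0.2, 176.8]
ft_force: [-0.1, -0.0, -0.4]
finger_gap: 0.0253
finger_force: 12.0
```

```bash
python3 -c "
from h import *
st();x,y=chg(-.004,.078);go((x,y,.055,177.2))"
```

```text
t 12.55 pos [0.521  0.1978 0.0909] rot [-180.    -0.2  176.8] F [-0.1 -0.  -0.4] gap 0.0253 ff 11.997988522052765 j [ 15.   9.  87.   0.  84. -72.]
go [ -5.  -25.9  35.9] -0.007
```

Request:
{"op": "carry_out", "data": {"commands": "-5 -26 15 -0.005; -5 -26 36 -0.005; -5 -26 36 -0.005; -5 -26 36 -0.005; -5 -26 36 -0.005"}}

```text
t: 13.05
tool_pos: [0.5263, 0.1723, 0.0577]
ee_rot: [180.0, 0.1, 177.2]
ft_force: [-0.2, 0.3, -0.5]
finger_gap: 0.0254
finger_force: 12.0
```

```bash
python3 -c "
from h import *
st();x,y=chg(-.004,.078);go((x,y,.0325,177.2))
p=manip.camera('scene');save(p,'s7')
q=manip.camera('top');save(q,'t7')
a=cv2.resize(p['color'][140:280,270:410,::-1],(480,480),interpolation=cv2.INTER_CUBIC)
cv2.imwrite('pics/v7.png',a)
for d in manip.place_of('cell_a',p): print(d['confidence'],d['position'],onz(p,d['position'],.0685))
"
```

```text
t 13.05 pos [0.5263 0.1723 0.0577] rot [1.800e+02 1.000e-01 1.772e+02] F [-0.2  0.3 -0.5] gap 0.0254 ff 11.997948735952377 j [ 12.  10.  90.   0.  80. -75.]
go [ 1.8 -0.7 25.2] -0.001
0.7 [302.2, 159.3] [0.55166925 0.30002922 0.0685    ]
0.58 [316.9, 195.1] [0.51302584 0.16270498 0.0685    ]
0.57 [260.9, 169.0] [0.44678987 0.31963758 0.0685    ]
0.56 [283.7, 166.2] [0.49916857 0.29965532 0.0685    ]
```

View pics/v7.png

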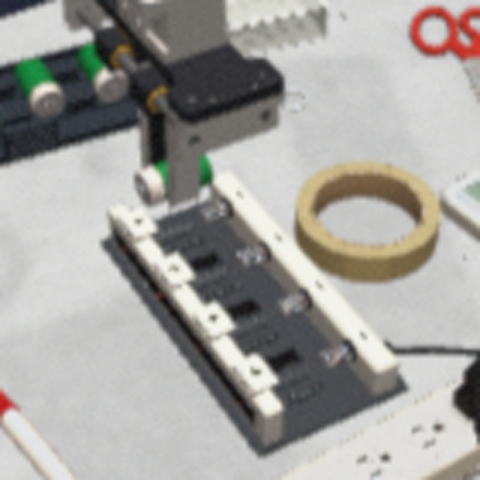

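Request:
{"op": "carry_out", "data": {"commands": "2 0 10 0; 2 0 15 0; 2 0 15 0"}}

```text
t: 13.5
tool_pos: [0.524, 0.1719, 0.0413]
ee_rot: [180.0, 0.0, 177.1]
ft_force: [0.6, -0.0, 0.5]
finger_gap: 0.026
finger_force: 12.0
```

Request:
{"op": "carry_out", "data": {"commands": "0 0 2 0; 0 0 4 0; 0 0 6 0; 0 0 8 0; 0 0 8 0"}}

```text
t: 14.0
tool_pos: [0.5256, 0.1719, 0.0348]
ee_rot: [180.0, 0.3, 177.1]
ft_force: [2.5, -1.5, 4.3]
finger_gap: 0.0257
finger_force: 12.0
```

```bash
python3 -c "
from h import *
st()
p=manip.camera('scene');save(p,'s8')
a=cv2.resize(p['color'][160:240,280:380,::-1],(600,480),interpolation=cv2.INTER_CUBIC)
cv2.imwrite('pics/v8.png',a)
"
```

```text
t 14.0 pos [0.5256 0.1719 0.0348] rot [180.    0.3 177.1] F [ 2.5 -1.5  4.3] gap 0.0257 ff 12.000412344932556 j [ 12.  11.  92.  -0.  77. -75.]
```

View pics/v8.png

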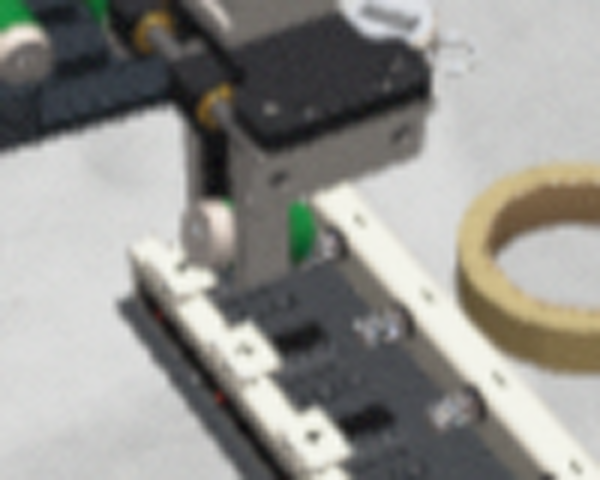

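Request:
{"op": "carry_out", "data": {"commands": "0 0 2 0; 0 0 2 0; -4 0 2 0; -7 0 2 0; -10 0 2 0"}}

```text
t: 14.55
tool_pos: [0.5325, 0.1713, 0.0306]
ee_rot: [-180.0, -0.2, 177.2]
ft_force: [-2.2, 0.8, 3.1]
finger_gap: 0.0256
finger_force: 12.0
```

Request:
{"op": "carry_out", "data": {"commands": "0 0 0 0; 0 0 3 0; 0 0 6 0; 0 0 9 0; 0 0 9 0"}}

```text
t: 15.05
tool_pos: [0.5325, 0.1712, 0.0213]
ee_rot: [-180.0, -0.1, 177.2]
ft_force: [-3.3, 0.2, 1.5]
finger_gap: 0.0258
finger_force: 12.0
```

```bash
python3 -c "
from h import *
st();x,y=chg(0,.078);s=manip.get_state()['tool_pos'];print('G chg x',s[0]-x,'y',s[1]-y)
p=manip.camera('scene');save(p,'s9')
a=cv2.resize(p['color'][160:240,280:380,::-1],(600,480),interpolation=cv2.INTER_CUBIC)
cv2.imwrite('pics/v9.png',a)
"
```

```text
t 15.05 pos [0.5325 0.1712 0.0213] rot [-1.800e+02 -1.000e-01  1.772e+02] F [-3.3  0.2  1.5] gap 0.0258 ff 12.000183016061783 j [ 12.  12.  92.   0.  76. -75.]
G chg x 0.004065252857194057 y -0.0003197873537613971
```

View pics/v9.png

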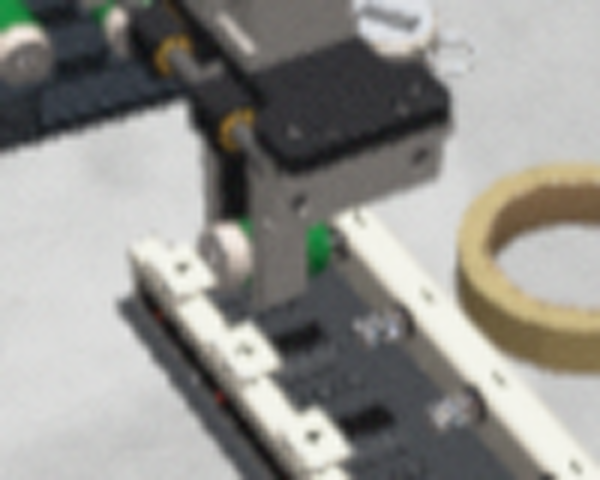

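Request:
{"op": "carry_out", "data": {"commands": "-3 0 0 0; -3 0 3 0; -3 0 6 0; -3 0 9 0; -3 0 9 0"}}

```text
t: 15.6
tool_pos: [0.5361, 0.1711, 0.0127]
ee_rot: [-180.0, -0.1, 177.1]
ft_force: [-4.5, 0.1, 0.8]
finger_gap: 0.0257
finger_force: 12.0
```

Request:
{"op": "carry_out", "data": {"commands": "0 0 1 0; 0 0 2 0; 0 0 2 0"}}

```text
t: 15.9
tool_pos: [0.5366, 0.1711, 0.0114]
ee_rot: [-180.0, -0.0, 177.1]
ft_force: [-4.6, -1.3, 1.4]
finger_gap: 0.0258
finger_force: 12.0
```

```bash
python3 -c "
from h import *
st();x,y=chg(0,.078);s=manip.get_state()['tool_pos'];print('G chg x',s[0]-x,'y',s[1]-y)
"
```

```text
t 15.9 pos [0.5366 0.1711 0.0114] rot [-180.    -0.   177.1] F [-4.6 -1.3  1.4] gap 0.0258 ff 12.000089138746262 j [ 12.  13.  92.  -0.  75. -75.]
G chg x 0.008129576781669368 y -0.00041983207733234384
```

Request:
{"op": "carry_out", "data": {"commands": "0 0 1.5 0; 0 0 3 0; 0 0 3 0"}}

```text
t: 16.2
tool_pos: [0.5369, 0.1713, 0.0086]
ee_rot: [180.0, 0.0, 177.1]
ft_force: [-3.1, 0.1, 2.8]
finger_gap: 0.0257
finger_force: 12.0
```

```bash
python3 -c "
from h import *
st()
p=manip.camera('scene');save(p,'s10');q=manip.camera('top')
a=cv2.resize(p['color'][160:240,280:360,::-1],(400,400),interpolation=cv2.INTER_CUBIC)
b=cv2.resize(q['color'][190:250,280:340,::-1],(400,400),interpolation=cv2.INTER_CUBIC)
cv2.imwrite('pics/v10.png',np.hstack([a,b]))
"
```

```text
t 16.2 pos [0.5369 0.1713 0.0086] rot [180.    0.  177.1] F [-3.1  0.1  2.8] gap 0.0257 ff 12.001037299633026 j [ 12.  14.  92.   0.  75. -75.]
```

View pics/v10.png

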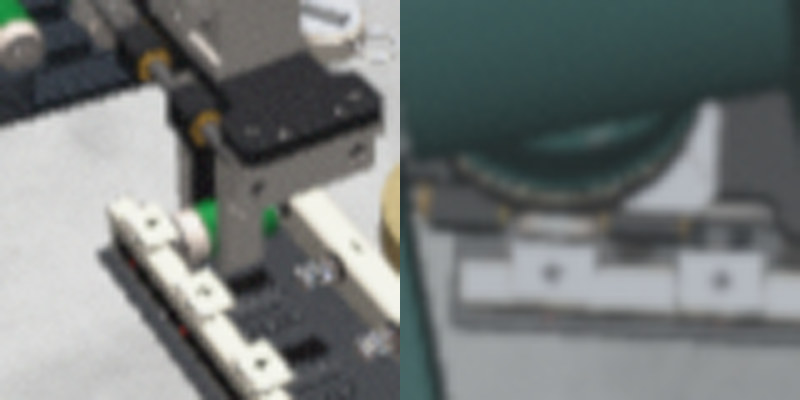

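Request:
{"op": "carry_out", "data": {"commands": "0 0 0 0; 0 0 0 0; 0 0 0 0; 0 0 -30 0; 0 0 -50 0", "claw": -0.15}}

```text
t: 16.8
tool_pos: [0.5373, 0.171, 0.0593]
ee_rot: [180.0, 0.1, 177.1]
ft_force: [-0.3, -0.7, 0.7]
finger_gap: 0.04
finger_force: 0.0
```

Request:
{"op": "carry_out", "data": {"commands": "10 0 0 0; 17 0 0 0; 17 0 0 0; 17 0 0 0; 17 0 0 0", "claw": -1}}

```text
t: 17.3
tool_pos: [0.5191, 0.1718, 0.0574]
ee_rot: [-180.0, -0.1, 177.1]
ft_force: [0.1, 0.1, 0.7]
finger_gap: 0.0034
finger_force: 0.0
```

```bash
python3 -c "
from h import *
st();x,y=chg(0,.078);s=manip.get_state()['tool_pos'];print('G chg x',s[0]-x,'y',s[1]-y)
p=manip.camera('scene');save(p,'s11')
"
```

```text
t 17.3 pos [0.5191 0.1718 0.0574] rot [-1.800e+02 -1.000e-01  1.771e+02] F [0.1 0.1 0.7] gap 0.0034 ff 0.0 j [ 12.   9.  91.  -0.  80. -75.]
G chg x -0.009365205694275347 y 0.00033825670185422263
```

Press down gently from above in small steps.

Request:
{"op": "carry_out", "data": {"commands": "0 0 8 0; 0 0 13 0; 0 0 16 0; 0 0 16 0"}}

```text
t: 17.75
tool_pos: [0.5191, 0.1718, 0.0414]
ee_rot: [-180.0, -0.1, 177.1]
ft_force: [0.1, 0.5, -0.1]
finger_gap: 0.0006
finger_force: 0.0
```

Request:
{"op": "carry_out", "data": {"commands": "0 0 2 0; 0 0 4 0; 0 0 5 0; 0 0 6 0; 0 0 6 0"}}

```text
t: 18.25
tool_pos: [0.5198, 0.172, 0.0366]
ee_rot: [180.0, 0.0, 177.1]
ft_force: [-0.9, -0.1, -0.9]
finger_gap: 0.0009
finger_force: 0.0
```

Request:
{"op": "carry_out", "data": {"commands": "0 0 1 0; 0 0 2 0; 0 0 2 0"}}

```text
t: 18.55
tool_pos: [0.52, 0.1727, 0.0361]
ee_rot: [179.9, 0.1, 177.2]
ft_force: [-2.7, 1.5, 6.8]
finger_gap: 0.0009
finger_force: 3.3
```

Request:
{"op": "carry_out", "data": {"commands": "0 0 -20 0; 0 10 -45 0; 0 55 -60 0.1; 0 100 -60 0.2; 0 140 -60 0.3"}}

```text
t: 19.05
tool_pos: [0.5273, 0.3137, 0.0957]
ee_rot: [179.9, 0.1, 159.7]
ft_force: [0.5, -0.2, 0.4]
finger_gap: 0.0005
finger_force: 0.0
```

```bash
python3 -c "
from h import *
st()
p=manip.camera('scene');save(p,'s12');q=manip.camera('top')
for pic in(p,q):
  for d in manip.place_of('cell_a',pic): print(d['confidence'],np.round(d['position']),onz(pic,d['position'],.024))
a=cv2.resize(p['color'][160:240,280:360,::-1],(400,400),interpolation=cv2.INTER_CUBIC)
b=cv2.resize(q['color'][190:250,280:340,::-1],(400,400),interpolation=cv2.INTER_CUBIC)
cv2.imwrite('pics/v11.png',np.hstack([a,b]))
"
```

```text
t 19.05 pos [0.5273 0.3137 0.0957] rot [1.799e+02 1.000e-01 1.597e+02] F [ 0.5 -0.2  0.4] gap 0.0005 ff 0.0 j [ 25.  15.  79.   0.  85. -44.]
0.7 [282. 162.] [0.52863022 0.37058394 0.024     ]
0.6 [302. 164.] [0.56838832 0.33744265 0.024     ]
0.59 [260. 167.] [0.46951486 0.38181739 0.024     ]
0.54 [335. 236.] [0.50180487 0.06991679 0.024     ]
0.44 [321. 205.] [0.52820733 0.17142754 0.024     ]
0.78 [207. 244.] [0.4739893  0.36834821 0.024     ]
0.72 [306. 218.] [0.52863604 0.16465903 0.024     ]
0.71 [352. 230.] [0.50350388 0.06872322 0.024     ]
0.49 [213. 221.] [0.52104029 0.3577979  0.024     ]
```

View pics/v11.png

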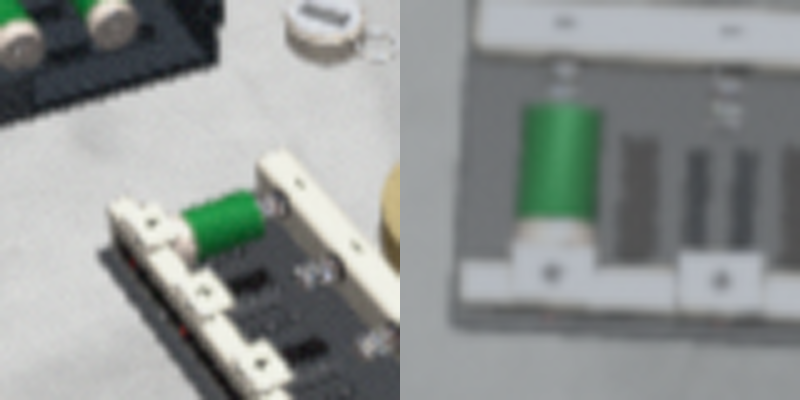

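```bash
cat >> h.py <<'E'
def greens(pic):
    hsv=cv2.cvtColor(pic["color"],cv2.COLOR_RGB2HSV);m=cv2.inRange(hsv,(45,90,40),(75,255,255))
    m[:,:150]=0;m[:150]=0;m[300:]=0
    n,l,s,c=cv2.connectedComponentsWithStats(m);out=[]
    for i in range(1,n):
        if s[i,4]<40: continue
        pts=np.array([onz(pic,(x,y),.03)[:2] for y,x in np.argwhere(l==i)])
        mu=pts.mean(0);ev,V=np.linalg.eigh(np.cov((pts-mu).T));a=V[:,1]
        e=np.sqrt(12*ev);print("green",np.round(mu,4),"yaw",round(np.degrees(np.arctan2(a[1],a[0]))%180,1),"len",np.round(e*1e3,1));out.append(mu)
    return out
E
python3 -c "
from h import *
p=manip.camera('top');greens(p)"
```

```text
green [0.5364 0.1704] yaw 172.0 len [22.2 33.7]
green [0.5135 0.3713] yaw 75.9 len [ 9.6 33.2]
green [0.4678 0.362 ] yaw 78.0 len [24.4 35.4]
```

```bash
python3 -c "
from h import *
st();go((.4694,.3725,.0955,82))"
```

```text
t 19.3 pos [0.5264 0.3113 0.094 ] rot [-179.9   -0.   160. ] F [0.1 0.5 0.8] gap 0.0004 ff 0.0 j [ 25.  15.  79.  -0.  85. -45.]
go [74.5 38.  -1.5] 1.362
```

Request:
{"op": "carry_out", "data": {"commands": "15 8 0 0.14; 30 16 0 0.28; 45 24 0 0.42; 60 32 0 0.56; 75 38 0 0.7", "claw": -0.12}}

```text
t: 19.8
tool_pos: [0.4693, 0.3719, 0.0944]
ee_rot: [-180.0, 0.0, 119.4]
ft_force: [-0.3, -0.2, 0.6]
finger_gap: 0.0369
finger_force: 0.0
```

Request:
{"op": "carry_out", "data": {"commands": "0 0 0 0.14; 0 0 0 0.28; 0 0 0 0.42; 0 0 0 0.56; 0 0 0 0.662"}}

```text
t: 20.3
tool_pos: [0.4697, 0.3713, 0.0945]
ee_rot: [180.0, 0.0, 81.5]
ft_force: [-0.6, 0.0, -0.6]
finger_gap: 0.0417
finger_force: 0.0
```

Request:
{"op": "carry_out", "data": {"commands": "0 0 0 0; 0 0 0 0; 0 0 0 0"}}

```text
t: 20.6
tool_pos: [0.4694, 0.3725, 0.0945]
ee_rot: [180.0, 0.0, 82.0]
ft_force: [-0.3, -0.5, -0.2]
finger_gap: 0.0414
finger_force: 0.0
```

```bash
python3 -c "
from h import *
st();go((.4694,.3725,.0115,82))"
```

```text
t 20.6 pos [0.4694 0.3725 0.0945] rot [180.   0.  82.] F [-0.3 -0.5 -0.2] gap 0.0414 ff 0.0 j [33. 14. 81. -0. 85. 41.]
go [-0. -0. 83.] -0.001
```

Request:
{"op": "carry_out", "data": {"commands": "0 0 35 0; 0 0 60 0; 0 0 76 0; 0 0 83 0; 0 0 83 0"}}

```text
t: 21.1
tool_pos: [0.4686, 0.3727, 0.0104]
ee_rot: [-179.9, 0.1, 82.0]
ft_force: [-0.7, -1.0, -0.1]
finger_gap: 0.0415
finger_force: 0.0
```

Request:
{"op": "carry_out", "data": {"commands": "0 0 0 0; 0 0 0 0; 0 0 0 0; 0 0 0 0; 0 0 0 0", "claw": -1, "squeeze": 12}}

```text
t: 21.6
tool_pos: [0.4702, 0.3738, 0.013]
ee_rot: [179.9, -0.1, 81.9]
ft_force: [1.3, 0.4, 3.4]
finger_gap: 0.0257
finger_force: 12.0
```

Request:
{"op": "carry_out", "data": {"commands": "0 0 -10 0; 0 0 -35 0; 0 0 -70 0; 0 0 -85 0; 0 0 -85 0"}}

```text
t: 22.1
tool_pos: [0.4708, 0.3743, 0.0998]
ee_rot: [179.7, -0.2, 81.9]
ft_force: [-0.5, 0.3, -0.1]
finger_gap: 0.0257
finger_force: 12.0
```

Request:
{"op": "carry_out", "data": {"commands": "-30 10 0 -0.14; -60 20 0 -0.28; -90 30 0 -0.42; -120 40 0 -0.56; -150 50 0 -0.7"}}

```text
t: 22.6
tool_pos: [0.4964, 0.2161, 0.0941]
ee_rot: [-179.8, -0.1, 122.4]
ft_force: [0.5, -0.4, -0.4]
finger_gap: 0.0254
finger_force: 12.0
```

```bash
python3 -c "
from h import *
st();x,y=chg(-.004,.026);go((x,y,.09,177.2),(x,y,.055,177.2))"
```

```text
t 22.6 pos [0.4964 0.2161 0.0941] rot [-1.798e+02 -1.000e-01  1.224e+02] F [ 0.5 -0.4 -0.4] gap 0.0254 ff 11.992589682340622 j [ 18.   7.  89.   0.  84. -15.]
go [-95.  -29.9   4.1] -0.957
go [ 0.  0. 35.] -0.0
```

Request:
{"op": "carry_out", "data": {"commands": "-19 -6 0 -0.14; -38 -12 0 -0.28; -57 -18 0 -0.42; -76 -24 0 -0.56; -95 -30 0 -0.7"}}

```text
t: 23.1
tool_pos: [0.5213, 0.1202, 0.0941]
ee_rot: [-179.9, -0.2, 162.5]
ft_force: [-0.3, 0.1, 0.2]
finger_gap: 0.0258
finger_force: 12.0
```

Request:
{"op": "carry_out", "data": {"commands": "0 0 10 -0.13; 0 0 20 -0.256; 0 0 34 -0.256; 0 0 36 -0.256; 0 0 36 -0.256"}}

```text
t: 23.6
tool_pos: [0.5214, 0.1212, 0.0587]
ee_rot: [-180.0, -0.2, 176.7]
ft_force: [0.3, 0.3, -0.9]
finger_gap: 0.0256
finger_force: 12.0
```

Request:
{"op": "carry_out", "data": {"commands": "0 0 0 0; 0 0 0 0; 0 0 0 0"}}

```text
t: 23.9
tool_pos: [0.5231, 0.1214, 0.0612]
ee_rot: [180.0, 0.1, 176.8]
ft_force: [0.2, -0.2, -0.5]
finger_gap: 0.0257
finger_force: 12.0
```

```bash
python3 -c "
from h import *
st();x,y=chg(-.004,.026);go((x,y,.0405,177.2))"
```

```text
t 23.9 pos [0.5231 0.1214 0.0612] rot [1.800e+02 1.000e-01 1.768e+02] F [ 0.2 -0.2 -0.5] gap 0.0257 ff 11.991883367300034 j [  7.   8.  92.   0.  80. -80.]
go [ 1.  -1.7 20.7] -0.007
```

Request:
{"op": "carry_out", "data": {"commands": "1 -1.5 10 -0.007; 1 -1.5 18 -0.007; 1 -1.5 18 -0.007; 1 -1.5 18 -0.007"}}

```text
t: 24.3
tool_pos: [0.521, 0.1197, 0.0419]
ee_rot: [-180.0, -0.1, 177.2]
ft_force: [-0.5, -0.2, -2.2]
finger_gap: 0.0257
finger_force: 12.0
```

Request:
{"op": "carry_out", "data": {"commands": "0 0 2 0; 0 0 4 0; 0 0 6 0; 0 0 8 0; 0 0 8 0"}}

```text
t: 24.8
tool_pos: [0.5234, 0.1198, 0.0357]
ee_rot: [180.0, 0.3, 177.2]
ft_force: [2.9, -0.7, 4.9]
finger_gap: 0.0253
finger_force: 12.0
```

```bash
python3 -c "
from h import *
st();x,y=chg(-.004,.026);go((x,y,.0325,177.2))"
```

```text
t 24.8 pos [0.5234 0.1198 0.0357] rot [180.    0.3 177.2] F [ 2.9 -0.7  4.9] gap 0.0253 ff 12.0006662607193 j [  7.   9.  94.  -0.  77. -80.]
go [ 1.4 -0.1  3.2] 0.0
```

Request:
{"op": "carry_out", "data": {"commands": "0 0 2 0; 0 0 3 0; -4 0 3 0; -7 0 3 0; -10 0 3 0"}}

```text
t: 25.3
tool_pos: [0.5303, 0.1195, 0.0314]
ee_rot: [180.0, -0.2, 177.2]
ft_force: [-3.6, 0.3, 5.0]
finger_gap: 0.0255
finger_force: 12.0
```

Request:
{"op": "carry_out", "data": {"commands": "-1 0 0 0; -1 0 3 0; -1 0 6 0; -1 0 9 0; -1 0 9 0"}}

```text
t: 25.8
tool_pos: [0.5316, 0.1193, 0.0216]
ee_rot: [180.0, -0.1, 177.2]
ft_force: [-1.1, 0.3, 3.2]
finger_gap: 0.0256
finger_force: 12.0
```

Request:
{"op": "carry_out", "data": {"commands": "-3 0 0 0; -3 0 3 0; -3 0 6 0; -3 0 9 0; -3 0 9 0"}}

```text
t: 26.3
tool_pos: [0.5352, 0.1191, 0.0129]
ee_rot: [-180.0, -0.0, 177.2]
ft_force: [-1.9, -0.5, 3.2]
finger_gap: 0.0257
finger_force: 12.0
```

```bash
python3 -c "
from h import *
st();x,y=chg(0,.026);go((x+.008,y,.009,177.2))"
```

```text
t 26.3 pos [0.5352 0.1191 0.0129] rot [-180.    -0.   177.2] F [-1.9 -0.5  3.2] gap 0.0257 ff 12.000223696231842 j [  7.  12.  94.   0.  75. -81.]
go [1.2 0.4 3.9] 0.0
```

Request:
{"op": "carry_out", "data": {"commands": "-1 0 0 0; -2 0 0 0; -2 0 0 0"}}

```text
t: 26.6
tool_pos: [0.5371, 0.119, 0.0131]
ee_rot: [-180.0, -0.1, 177.2]
ft_force: [-3.7, 0.1, 2.1]
finger_gap: 0.0256
finger_force: 12.0
```

```bash
python3 -c "
from h import *
st()
p=manip.camera('scene');save(p,'s13')
a=cv2.resize(p['color'][170:250,280:380,::-1],(800,640),interpolation=cv2.INTER_CUBIC)[:600]
cv2.imwrite('pics/v12.png',a)
"
```

```text
t 26.6 pos [0.5371 0.119  0.0131] rot [-1.800e+02 -1.000e-01  1.772e+02] F [-3.7  0.1  2.1] gap 0.0256 ff 12.000250518321991 j [  7.  12.  93.   0.  75. -81.]
```

View pics/v12.png

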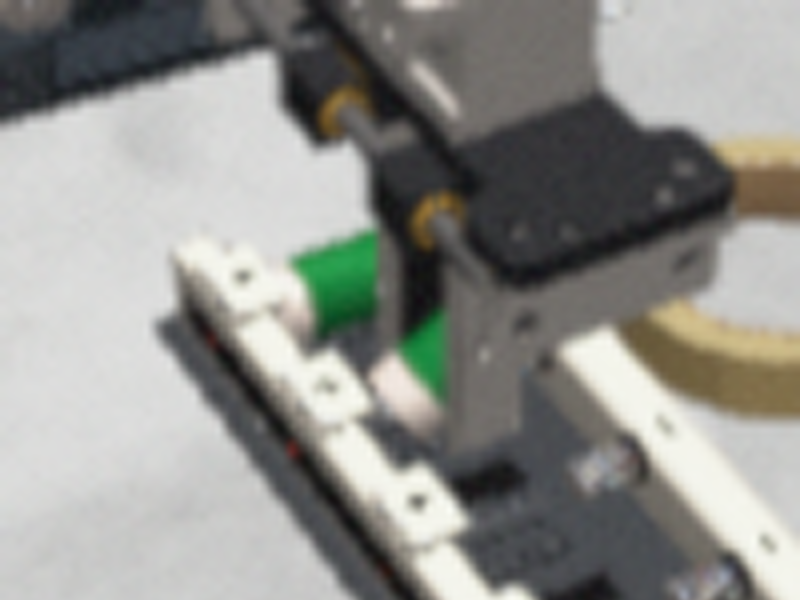

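Request:
{"op": "carry_out", "data": {"commands": "0 0 -10 0; 0 0 -25 0; 0 0 -42 0; 0 0 -48 0; 0 0 -48 0"}}

```text
t: 27.15
tool_pos: [0.5393, 0.1191, 0.0638]
ee_rot: [180.0, 0.3, 177.2]
ft_force: [0.6, -0.2, -1.8]
finger_gap: 0.0257
finger_force: 12.0
```

Request:
{"op": "carry_out", "data": {"commands": "8 0 0 0; 15 0 0 0; 15 0 0 0; 15 0 0 0"}}

```text
t: 27.55
tool_pos: [0.5219, 0.1198, 0.0609]
ee_rot: [-180.0, -0.0, 177.2]
ft_force: [-1.0, 0.7, -0.4]
finger_gap: 0.0258
finger_force: 12.0
```

```bash
python3 -c "
from h import *
st();x,y=chg(-.004,.026);go((x,y,.0405,177.2))
p=manip.camera('scene');save(p,'s14')
hsv=cv2.cvtColor(p['color'],cv2.COLOR_RGB2HSV);m=cv2.inRange(hsv,(45,90,40),(75,255,255));m[:,:305]=0
n,l,s,c=cv2.connectedComponentsWithStats(m);print(s[1:],c[1:])
for d in manip.silhouettes('cell_a',p): print(d['confidence'],d['position'],d['region'].sum(),cv2.minAreaRect(cv2.findNonZero(d['region'].astype(np.uint8))))
"
```

```text
t 27.55 pos [0.5219 0.1198 0.0609] rot [-180.    -0.   177.2] F [-1.   0.7 -0.4] gap 0.0258 ff 11.999847739934921 j [  7.   7.  93.   0.  80. -80.]
go [-0.1  0.  20.4] 0.0
[[485 107   1   1   1]
 [324 195   6  11  41]
 [317 202   6  10  19]] [[485.         107.        ]
 [326.97560976 200.12195122]
 [319.31578947 206.21052632]]
0.64 [317.5, 207.8] 65 ((318.5, 207.0), (10.0, 7.0), 90.0)
0.55 [301.0, 160.5] 143 ((299.0, 161.00001525878906), (18.384775161743164, 9.899494171142578), 45.0)
0.5 [346.8, 237.2] 3439 ((348.9458312988281, 238.40216064453125), (119.51261901855469, 62.25681686401367), 33.1356086730957)
0.46 [285.9, 164.5] 156 ((280.9705810546875, 165.61761474609375), (17.835853576660156, 9.603920936584473), 59.03623962402344)
```

Request:
{"op": "carry_out", "data": {"commands": "8 0 0 0; 8 0 8 0; 8 0 12 0; 8 0 15 0; 8 0 18 0"}}

```text
t: 28.15
tool_pos: [0.5144, 0.1201, 0.0429]
ee_rot: [-180.0, -0.0, 177.2]
ft_force: [-0.4, 0.6, -1.0]
finger_gap: 0.0257
finger_force: 12.0
```

Request:
{"op": "carry_out", "data": {"commands": "-3 0 0 0; -6 0 2 0; -7 0 4 0; -8 0 6 0; -8 0 6 0"}}

```text
t: 28.65
tool_pos: [0.5226, 0.1197, 0.0372]
ee_rot: [180.0, -0.0, 177.2]
ft_force: [0.3, -0.4, -1.0]
finger_gap: 0.0254
finger_force: 12.0
```

```bash
python3 -c "
from h import *
st();x,y=chg(-.004,.026);go((x,y,.030,177.2))"
```

```text
t 28.65 pos [0.5226 0.1197 0.0372] rot [180.   -0.  177.2] F [ 0.3 -0.4 -1. ] gap 0.0254 ff 11.999890208244324 j [  7.   9.  94.   0.  77. -80.]
go [0.7 0.  7.2] 0.0
```

Request:
{"op": "carry_out", "data": {"commands": "0 0 2 0; 0 0 4 0; 0 0 6 0; 0 0 6 0"}}

```text
t: 29.05
tool_pos: [0.5245, 0.1197, 0.0332]
ee_rot: [180.0, 0.3, 177.2]
ft_force: [2.2, -0.1, 4.7]
finger_gap: 0.026
finger_force: 12.0
```

```bash
python3 -c "
from h import *
st();x,y=chg(-.004,.026);go((x,y,.030,177.2))
p=manip.camera('scene');save(p,'s15')
a=cv2.resize(p['color'][180:240,300:380,::-1],(800,600),interpolation=cv2.INTER_CUBIC)
cv2.imwrite('pics/v13.png',a)"
```

```text
t 29.05 pos [0.5245 0.1197 0.0332] rot [180.    0.3 177.2] F [ 2.2 -0.1  4.7] gap 0.026 ff 12.000366747379303 j [  7.   9.  94.  -0.  76. -80.]
go [ 2.6 -0.1  3.2] 0.0
```

View pics/v13.png

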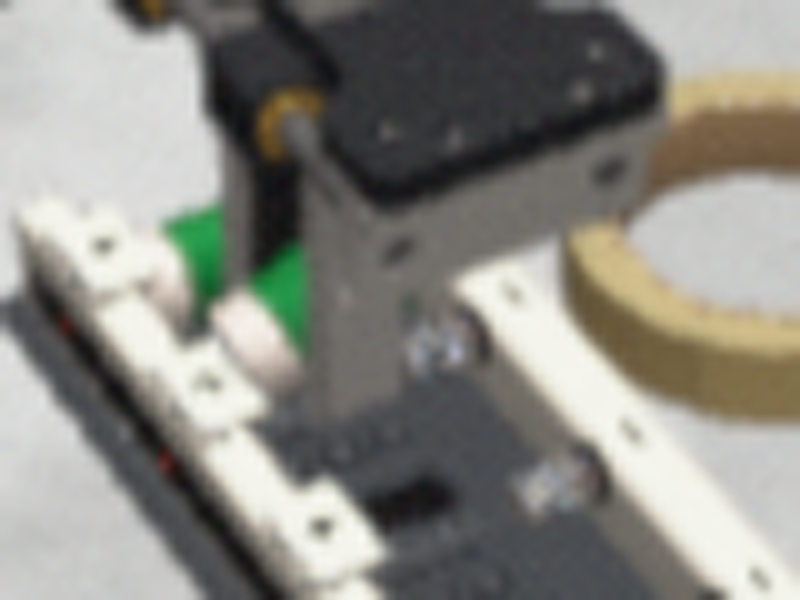

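```bash
python3 - <<'E'
from h import *
p=manip.camera("scene");s=manip.get_state();G=np.array(s["tool_pos"])+[0,0,.0135];print(G)
c,sn=np.cos(CH[2]),np.sin(CH[2]);ux=np.array([c,sn,0]);uy=np.array([-sn,c,0]);z=np.array([0,0,1.])
for th in(-40,-30,-20,-10,0,10,20,30,40):  # th>0: nub up
    t=np.radians(th);a=-ux*np.cos(t)+z*np.sin(t)   # toward nub
    n=np.cross(a,uy)
    o=p0=ray(p,(320,200))[0]
    ph=np.linspace(0,2*np.pi,73)
    r=[]
    for sax in(19,19-13.5):  # end, boundary relative to G with g=4
        C=G+a*sax*1e-3
        pts=np.array([proj(p,C+.013*(np.cos(f)*uy+np.sin(f)*n)) for f in ph])
        r.append(pts)
    d=proj(p,G+a*.02)-proj(p,G);nn=np.array([d[1],-d[0]])/np.hypot(*d)
    # silhouette extremes
    ex=[(q[np.argmax(q@nn)],q[np.argmin(q@nn)]) for q in r]
    vis=np.dot(o-(G+a*.019),a)>0
    print(th,"axis dir deg",round(np.degrees(np.arctan2(-d[1],d[0])),0),"end",np.round(ex[0],1).tolist(),"bnd",np.round(ex[1],1).tolist(),"face visible",vis)
E
```

```text
[0.52452392 0.1197489  0.04666383]
-40 axis dir deg -132.0 end [[329.9, 221.1], [321.4, 213.4]] bnd [[333.9, 216.8], [325.4, 209.0]] face visible False
-30 axis dir deg -139.0 end [[328.7, 221.0], [321.1, 212.3]] bnd [[333.2, 217.1], [325.6, 208.4]] face visible False
-20 axis dir deg -145.0 end [[327.6, 220.7], [321.1, 211.2]] bnd [[332.5, 217.3], [326.0, 207.8]] face visible True
-10 axis dir deg -152.0 end [[326.7, 220.1], [321.3, 210.0]] bnd [[331.9, 217.4], [326.4, 207.2]] face visible True
0 axis dir deg -159.0 end [[326.0, 219.4], [321.8, 208.6]] bnd [[331.3, 217.3], [327.1, 206.6]] face visible True
10 axis dir deg -166.0 end [[325.4, 218.6], [322.6, 207.3]] bnd [[330.5, 217.3], [327.8, 206.1]] face visible True
20 axis dir deg -175.0 end [[324.8, 217.6], [323.8, 206.0]] bnd [[329.8, 217.1], [328.7, 205.6]] face visible True
30 axis dir deg 175.0 end [[324.4, 216.4], [325.2, 204.7]] bnd [[329.0, 216.8], [329.8, 205.2]] face visible True
40 axis dir deg 163.0 end [[323.8, 215.0], [327.3, 203.8]] bnd [[327.9, 216.2], [331.3, 205.1]] face visible True
```

Request:
{"op": "carry_out", "data": {"commands": "0 0 -25 0; 0 0 -50 0; 20 12 -60 0; 60 36 -60 0; 100 62 -60 0"}}

```text
t: 29.65
tool_pos: [0.4238, 0.1866, 0.0908]
ee_rot: [-180.0, -0.1, 177.1]
ft_force: [-0.2, 0.7, -0.4]
finger_gap: 0.026
finger_force: 12.0
```

Request:
{"op": "carry_out", "data": {"commands": "18 12 0 0; 18 12 40 0; 18 12 65 0; 18 12 75 0; 18 12 75 0"}}

```text
t: 30.15
tool_pos: [0.4061, 0.1987, 0.0143]
ee_rot: [-179.9, -0.3, 177.2]
ft_force: [0.3, -0.2, -1.2]
finger_gap: 0.0257
finger_force: 12.0
```

```bash
python3 -c "
from h import *
st()"
```

```text
t 30.15 pos [0.4061 0.1987 0.0143] rot [-179.9   -0.3  177.2] F [ 0.3 -0.2 -1.2] gap 0.0257 ff 11.998981833457947 j [ 19.  -0. 106.   0.  74. -68.]
```

Request:
{"op": "carry_out", "data": {"commands": "0 0 3 0; 0 0 6 0; 0 0 9 0; 0 0 11 0; 0 0 11 0"}}

```text
t: 30.65
tool_pos: [0.4083, 0.1993, 0.0054]
ee_rot: [180.0, -0.0, 177.2]
ft_force: [-0.5, 0.9, -0.5]
finger_gap: 0.0255
finger_force: 12.0
```

Request:
{"op": "carry_out", "data": {"commands": "0 0 0 0; 0 0 0 0; 0 0 0 0; 0 0 0 0; 0 0 0 0", "claw": -0.36}}

```text
t: 31.15
tool_pos: [0.4084, 0.1995, 0.0056]
ee_rot: [180.0, 0.0, 177.2]
ft_force: [0.3, 0.2, 1.3]
finger_gap: 0.0301
finger_force: 0.0
```

Request:
{"op": "carry_out", "data": {"commands": "0 0 -30 0; 0 0 -60 0; 0 45 -60 0; 0 95 -60 0; 0 140 -60 0"}}

```text
t: 31.65
tool_pos: [0.4155, 0.3411, 0.0662]
ee_rot: [179.9, 0.1, 177.2]
ft_force: [0.6, -0.6, 0.4]
finger_gap: 0.0301
finger_force: 0.0
```

```bash
python3 -c "
from h import *
st()
p=manip.camera('top');save(p,'t16');greens(p)
for d in manip.place_of('cell_a',p): print(round(d['confidence'],2),np.round(d['position']),onz(p,d['position'],.013))"
```

```text
t 31.65 pos [0.4155 0.3411 0.0662] rot [1.799e+02 1.000e-01 1.772e+02] F [ 0.6 -0.6  0.4] gap 0.0301 ff 0.0 j [ 33.   7.  92.   0.  80. -54.]
green [0.5723 0.3609] yaw 79.5 len [23.9 34.5]
green [0.5363 0.1704] yaw 173.4 len [22.  33.6]
green [0.5209 0.3687] yaw 76.9 len [24.2 34.4]
green [0.4239 0.1969] yaw 175.9 len [20.9 33.3]
0.72 [290. 270.] [0.42116087 0.19749823 0.013     ]
0.68 [214. 220.] [0.52385943 0.35849494 0.013     ]
0.58 [218. 196.] [0.57626029 0.35089881 0.013     ]
0.47 [309. 220.] [0.52581268 0.15799068 0.013     ]
```

```bash
python3 -c "
from h import *
st();go((.4139,.1973,.05,177.2),(.4139,.1973,.0015,177.2))"
```

```text
t 31.75 pos [0.4149 0.3437 0.0655] rot [179.9   0.  177.5] F [-0.1 -0.5 -0.5] gap 0.0302 ff 0.0 j [ 34.   8.  92.   0.  80. -54.]
go [  -5.4 -146.3   15.5] 0.005
go [ 0.   0.  48.5] -0.0
```

Request:
{"op": "carry_out", "data": {"commands": "-2 -48 5 0; -4 -96 10 0; -6 -142 14 0; -6 -142 14 0; -6 -142 14 0", "claw": -0.2}}

```text
t: 32.25
tool_pos: [0.4141, 0.196, 0.0515]
ee_rot: [180.0, 0.0, 177.0]
ft_force: [-0.2, -0.3, -0.3]
finger_gap: 0.0375
finger_force: 0.0
```

Request:
{"op": "carry_out", "data": {"commands": "0 0 0 0; 0 0 0 0; 0 0 0 0"}}

```text
t: 32.55
tool_pos: [0.4142, 0.1981, 0.0516]
ee_rot: [180.0, 0.0, 177.3]
ft_force: [0.2, -0.3, 0.4]
finger_gap: 0.0377
finger_force: 0.0
```

```bash
python3 -c "
from h import *
st();go((.4139,.1973,.0015,177.2))"
```

```text
t 32.55 pos [0.4142 0.1981 0.0516] rot [180.    0.  177.3] F [ 0.2 -0.3  0.4] gap 0.0377 ff 0.0 j [ 18.  -2. 103.   0.  78. -69.]
go [ 0.3 -0.8 50.1] 0.002
```

Request:
{"op": "carry_out", "data": {"commands": "0 -0.8 25 0; 0 -0.8 40 0; 0 -0.8 47 0; 0 -0.8 49.5 0; 0 -0.8 49.5 0"}}

```text
t: 33.05
tool_pos: [0.4142, 0.1967, 0.0021]
ee_rot: [180.0, 0.0, 177.2]
ft_force: [0.3, -0.1, -0.4]
finger_gap: 0.0376
finger_force: 0.0
```

Request:
{"op": "carry_out", "data": {"commands": "0 0 0 0; 0 0 0 0; 0 0 0 0; 0 0 0 0; 0 0 0 0", "claw": -1, "squeeze": 14}}

```text
t: 33.55
tool_pos: [0.4149, 0.1967, 0.0028]
ee_rot: [179.9, 0.1, 177.2]
ft_force: [-0.4, 1.1, 3.5]
finger_gap: 0.0252
finger_force: 14.0
```

Request:
{"op": "carry_out", "data": {"commands": "0 0 -15 0; 0 0 -40 0; 0 0 -68 0; 0 0 -68 0; 0 0 -68 0"}}

```text
t: 34.05
tool_pos: [0.4141, 0.1962, 0.0697]
ee_rot: [-180.0, 0.0, 177.2]
ft_force: [-0.1, 0.2, -0.9]
finger_gap: 0.0257
finger_force: 14.0
```

```bash
python3 -c "
from h import *
st();x,y=chg(-.003,.026);go((x,y,.065,177.2))"
```

```text
t 34.05 pos [0.4141 0.1962 0.0697] rot [-180.     0.   177.2] F [-0.1  0.2 -0.9] gap 0.0257 ff 13.999511897563934 j [ 18.  -3. 102.  -0.  81. -69.]
go [-112.5  -71.1    4.7] 0.0
```

Request:
{"op": "carry_out", "data": {"commands": "-38 -24 0 0; -75 -48 0 0; -112 -71 0 0; -112 -71 5 0; -112 -71 5 0"}}

```text
t: 34.55
tool_pos: [0.5207, 0.1192, 0.0617]
ee_rot: [-180.0, -0.4, 177.1]
ft_force: [-0.3, 0.6, -0.8]
finger_gap: 0.0253
finger_force: 14.0
```

Request:
{"op": "carry_out", "data": {"commands": "0 0 8 0; 0 0 15 0; 0 0 20 0; 0 0 20 0"}}

```text
t: 34.95
tool_pos: [0.5214, 0.1205, 0.044]
ee_rot: [-180.0, -0.1, 177.3]
ft_force: [-0.2, 0.9, -0.4]
finger_gap: 0.0258
finger_force: 14.0
```

```bash
python3 -c "
from h import *
st();x,y=chg(-.003,.026);go((x,y,.035,177.2))"
```

```text
t 34.95 pos [0.5214 0.1205 0.044 ] rot [-1.800e+02 -1.000e-01  1.773e+02] F [-0.2  0.9 -0.4] gap 0.0258 ff 13.999503403902054 j [  7.   8.  94.   0.  78. -80.]
go [-1.6 -0.7  9. ] 0.001
```

Request:
{"op": "carry_out", "data": {"commands": "-1 0 2 0; -1 0 4 0; -1 0 6 0; -1 0 8 0; -1 0 9.5 0"}}

```text
t: 35.45
tool_pos: [0.5257, 0.1201, 0.0372]
ee_rot: [179.9, 0.3, 177.2]
ft_force: [1.7, 0.2, 6.5]
finger_gap: 0.0255
finger_force: 14.0
```

Request:
{"op": "carry_out", "data": {"commands": "0 0 0.5 0; -3 0 0.5 0; -6 0 0.5 0; -9 0 0.5 0; -9 0 0.5 0"}}

```text
t: 35.95
tool_pos: [0.5326, 0.1195, 0.0348]
ee_rot: [180.0, -0.0, 177.2]
ft_force: [-1.9, 0.6, 1.7]
finger_gap: 0.0257
finger_force: 14.0
```

```bash
cat >> h.py <<'E'
def tilt(pic,ybay,h=.0115):
    """fit cell tilt (nub up +) from green/white masks near the gripped cell in the scene picture"""
    s=manip.get_state();G=np.array(s["tool_pos"])+[0,0,h]
    c,sn=np.cos(CH[2]),np.sin(CH[2]);ux=np.array([c,sn,0]);uy=np.array([-sn,c,0]);z=np.array([0,0,1.])
    hsv=cv2.cvtColor(pic["color"],cv2.COLOR_RGB2HSV)
    g=cv2.inRange(hsv,(45,90,40),(75,255,255))>0
    res=[]
    for th in range(-40,51,5):
        t=np.radians(th);a=-ux*np.cos(t)+z*np.sin(t);n=np.cross(a,uy)
        for gg in(1,3,5,7):
            m=np.zeros(g.shape,np.uint8)
            pts=[proj(pic,G+a*(sx-gg)*1e-3+.013*(np.cos(f)*uy+np.sin(f)*n)) for sx in(9.5,-25) for f in np.linspace(0,6.28,25)]
            cv2.fillConvexPoly(m,cv2.convexHull(np.round(np.array(pts)*1).astype(np.int32)),1)
            wpts=[proj(pic,G+a*(sx-gg)*1e-3+.013*(np.cos(f)*uy+np.sin(f)*n)) for sx in(23,10.5) for f in np.linspace(0,6.28,25)]
            w=np.zeros(g.shape,np.uint8);cv2.fillConvexPoly(w,cv2.convexHull(np.round(np.array(wpts)).astype(np.int32)),1)
            gc=proj(pic,G);yy,xx=np.mgrid[:400,:640];near=np.hypot(xx-gc[0],yy-gc[1])<16
            white=(hsv[:,:,1]<60)&(hsv[:,:,2]>150)
            res.append(((g&(m>0)&near).sum()-(g&(m==0)&near).sum()+ (white&(w>0)).sum()-(~white&(w>0)&(m==0)).sum(),th,gg))
    res.sort(reverse=True);print("tilt",[tuple(int(v) for v in r) for r in res[:5]])
E
python3 -c "
from h import *
st();p=manip.camera('scene');save(p,'s17');tilt(p,.026)
x,y=chg(0,.026);print(manip.get_state()['tool_pos'][0]-x)"
```

```text
t 35.95 pos [0.5326 0.1195 0.0348] rot [180.   -0.  177.2] F [-1.9  0.6  1.7] gap 0.0257 ff 13.999629467725754 j [  7.  10.  93.   0.  77. -81.]
tilt [(-31, 45, 5), (-31, 40, 7), (-31, 40, 5), (-31, 40, 3), (-32, 35, 7)]
0.006486684082641525
```

Request:
{"op": "carry_out", "data": {"commands": "0 0 2 0; 0 0 4 0; 0 0 6 0; 0 0 8 0; 0 0 9 0"}}

```text
t: 36.5
tool_pos: [0.5322, 0.1195, 0.026]
ee_rot: [180.0, -0.0, 177.2]
ft_force: [-2.0, -0.1, 6.0]
finger_gap: 0.0256
finger_force: 14.0
```

```bash
python3 -c "
from h import *
st();p=manip.camera('scene');save(p,'s18');tilt(p,.026)"
```

```text
t 36.5 pos [0.5322 0.1195 0.026 ] rot [180.   -0.  177.2] F [-2.  -0.1  6. ] gap 0.0256 ff 14.000412672758102 j [  7.  10.  93.   0.  76. -81.]
tilt [(2, 15, 3), (1, -5, 7), (0, 35, 3), (0, 15, 1), (0, 10, 3)]
```

Request:
{"op": "carry_out", "data": {"commands": "-2 0 2 0; -2 0 4 0; -2 0 6 0; -2 0 6 0"}}

```text
t: 36.95
tool_pos: [0.5339, 0.1194, 0.0193]
ee_rot: [-180.0, -0.1, 177.2]
ft_force: [-3.1, 0.9, 2.9]
finger_gap: 0.0254
finger_force: 14.0
```

```bash
python3 -c "
from h import *
st();p=manip.camera('scene');save(p,'s19');tilt(p,.026)"
```

```text
t 36.95 pos [0.5339 0.1194 0.0193] rot [-1.800e+02 -1.000e-01  1.772e+02] F [-3.1  0.9  2.9] gap 0.0254 ff 14.000454246997833 j [  7.  11.  93.   0.  75. -81.]
tilt [(33, 20, 1), (32, 15, 1), (32, 10, 1), (32, 5, 1), (28, 20, 3)]
```

Request:
{"op": "carry_out", "data": {"commands": "-2 0 2 0; -2 0 4 0; -2 0 6 0; -2 0 8 0; -2 0 8 0"}}

```text
t: 37.5
tool_pos: [0.5374, 0.1195, 0.0143]
ee_rot: [180.0, 0.1, 177.2]
ft_force: [-6.8, 0.0, 13.3]
finger_gap: 0.0253
finger_force: 14.0
```

```bash
python3 -c "
from h import *
st();p=manip.camera('scene');save(p,'s20');tilt(p,.026)"
```

```text
t 37.5 pos [0.5374 0.1195 0.0143] rot [1.800e+02 1.000e-01 1.772e+02] F [-6.8  0.  13.3] gap 0.0253 ff 14.000760465860367 j [  7.  12.  93.   0.  75. -81.]
tilt [(50, 5, 1), (48, 20, 1), (47, 10, 1), (46, 15, 1), (43, 0, 1)]
```

Request:
{"op": "carry_out", "data": {"commands": "0 0 0 0; 0 0 0 0; 0 0 0 0; 0 0 -25 0; 0 0 -50 0", "claw": -0.15}}

```text
t: 38.05
tool_pos: [0.5355, 0.119, 0.0606]
ee_rot: [-180.0, -0.2, 177.2]
ft_force: [0.4, 0.2, 0.1]
finger_gap: 0.0399
finger_force: 0.0
```

Request:
{"op": "carry_out", "data": {"commands": "10 0 0 0; 19 0 0 0; 19 0 0 0; 19 0 0 0; 19 0 5 0", "claw": -1}}

```text
t: 38.55
tool_pos: [0.5175, 0.1202, 0.0564]
ee_rot: [180.0, 0.0, 177.2]
ft_force: [0.0, -0.1, -0.1]
finger_gap: 0.0034
finger_force: 0.0
```

```bash
python3 -c "
from h import *
st();p=manip.camera('scene');save(p,'s21')
x,y=chg(0,.026);go((x-.009,y,.0375,177.2))
hsv=cv2.cvtColor(p['color'],cv2.COLOR_RGB2HSV);g=cv2.inRange(hsv,(45,90,40),(75,255,255))
n,l,s,c=cv2.connectedComponentsWithStats(g[180:250,300:380]);print(s[1:],c[1:])"
```

```text
t 38.55 pos [0.5175 0.1202 0.0564] rot [180.    0.  177.2] F [ 0.  -0.1 -0.1] gap 0.0034 ff 0.0 j [  7.   7.  94.   0.  79. -80.]
go [-0.2 -0.5 17.7] 0.0
[[ 17  21   6  11  37]
 [ 28  24  17  18 162]] [[19.94594595 25.43243243]
 [36.0617284  32.69753086]]
```

Request:
{"op": "carry_out", "data": {"commands": "0 0 6 0; 0 0 10 0; 0 0 13 0; 0 0 15 0; 0 0 15 0"}}

```text
t: 39.1
tool_pos: [0.5181, 0.1202, 0.043]
ee_rot: [180.0, 0.1, 177.2]
ft_force: [-2.1, -0.7, 5.3]
finger_gap: 0.0005
finger_force: 2.3
```

Request:
{"op": "carry_out", "data": {"commands": "0 0 2 0; 0 0 4 0; 0 0 5 0; 0 0 6 0; 0 0 6 0"}}

```text
t: 39.6
tool_pos: [0.5193, 0.1203, 0.0415]
ee_rot: [180.0, 0.3, 177.2]
ft_force: [-7.4, -0.7, 21.3]
finger_gap: 0.0006
finger_force: 10.6
```

Request:
{"op": "carry_out", "data": {"commands": "0 0 -25 0; 0 0 -55 0; 0 40 -70 0; 0 85 -70 0; 0 130 -70 0"}}

```text
t: 40.1
tool_pos: [0.5247, 0.2513, 0.1073]
ee_rot: [179.9, 0.2, 177.1]
ft_force: [0.7, -0.7, -0.1]
finger_gap: 0.0002
finger_force: 0.0
```

```bash
cat >> h.py <<'E'
def fitbay(pics,yb):
    """fit x,z,tilt (nub up +) of a free cell in the bay at charger y=yb, from green masks"""
    from scipy.optimize import differential_evolution
    ux=np.array([np.cos(CH[2]),np.sin(CH[2]),0]);uy=np.array([-ux[1],ux[0],0]);z=np.array([0,0,1.])
    O=np.array([*chg(0,yb),0]);S=4
    dat=[]
    for pic in pics:
        hsv=cv2.cvtColor(pic["color"],cv2.COLOR_RGB2HSV);g=cv2.inRange(hsv,(45,90,40),(75,255,255))
        c=proj(pic,O+z*.03);x0,y0=int(c[0])-22,int(c[1])-22
        g=cv2.resize(g[y0:y0+44,x0:x0+44],None,fx=S,fy=S,interpolation=cv2.INTER_LINEAR)>127
        C=[proj(pic,chg3(0,yb+d,.023)) for d in(-.052,.052)]
        Y,X=np.mgrid[:44*S,:44*S];U=X/S+x0;V=Y/S+y0
        for q in C: g&=np.hypot(U-q[0],V-q[1])>np.hypot(U-c[0],V-c[1])*.9
        dat.append((pic,x0,y0,g))
    ph=np.linspace(0,2*np.pi,24)
    def cost(v):
        a=-ux*np.cos(v[2])+z*np.sin(v[2]);n=np.cross(a,uy);ctr=O+ux*v[0]+z*v[1]+uy*v[3];t=0
        for pic,x0,y0,g in dat:
            m=np.zeros(g.shape,np.uint8)
            pts=np.array([proj(pic,ctr+a*s+.013*(np.cos(f)*uy+np.sin(f)*n)) for s in(.0095,-.025) for f in ph])
            cv2.fillConvexPoly(m,cv2.convexHull(((pts-[x0,y0])*S).astype(np.int32)),1)
            t+=((m>0)^g).sum()/max(g.sum(),1)
        return t
    r=differential_evolution(cost,[(-.02,.03),(.015,.06),(-.8,.9),(-.004,.004)],seed=1,maxiter=40,popsize=10)
    print("fit x,z,tilt,dy",np.round(r.x[:2]*1e3,1),round(np.degrees(r.x[2]),1),round(r.x[3]*1e3,1),"cost",round(r.fun,2))
def chg3(x,y,z): return np.array([*chg(x,y),z])
E
python3 -c "
from h import *
p=manip.camera('scene');q=manip.camera('top');st();save(p,'s22');save(q,'t22')
for y in(.078,.026):
  fitbay([p,q],y);fitbay([p],y)"
```

```text
t 40.2 pos [0.5235 0.2548 0.1059] rot [179.8   0.  177.5] F [ 0.7 -0.3  0.8] gap 0.0006 ff 0.0 j [ 20.  11.  83.   0.  86. -67.]
fit x,z,tilt,dy [ 1.5 19.2] -7.5 -1.0 cost 2.5
fit x,z,tilt,dy [ 2.8 17.3] -21.3 -1.6 cost 0.31
fit x,z,tilt,dy [ 5.  31.7] -28.7 -0.8 cost 0.78
fit x,z,tilt,dy [ 7.5 26.5] -31.1 3.9 cost 0.13
```

Request:
{"op": "carry_out", "data": {"commands": "30 45 -10 0; 60 95 -20 0; 90 140 -20 0; 90 140 -20 0"}}

```text
t: 40.6
tool_pos: [0.4388, 0.397, 0.1264]
ee_rot: [179.9, -0.0, 177.4]
ft_force: [0.7, 0.3, 0.2]
finger_gap: 0.0007
finger_force: 0.0
```

```bash
python3 -c "
from h import *
p=manip.camera('scene');q=manip.camera('top');st();save(p,'s23');save(q,'t23')
for y in(.078,.026):
  fitbay([p,q],y);fitbay([p],y);fitbay([q],y)
greens(q)"
```

```text
t 40.7 pos [0.4395 0.3957 0.1259] rot [180.   -0.  177.4] F [ 0.1 -0.2 -0.9] gap 0.0007 ff 0.0 j [ 36.  12.  80.   0.  88. -51.]
fit x,z,tilt,dy [ 0.7 19.2] -8.7 -1.2 cost 0.63
fit x,z,tilt,dy [ 4.7 15.1] -21.5 1.8 cost 0.33
fit x,z,tilt,dy [ 4.8 15. ] 51.3 -1.8 cost 0.24
fit x,z,tilt,dy [ 4.5 32.3] -30.0 -1.9 cost 0.8
fit x,z,tilt,dy [ 8.2 26.6] -33.5 3.8 cost 0.12
fit x,z,tilt,dy [ 8.1 16. ] 51.5 -3.3 cost 0.39
green [0.5724 0.3609] yaw 79.8 len [23.8 34.5]
green [0.5363 0.1704] yaw 173.5 len [22.  33.6]
green [0.5354 0.1184] yaw 172.3 len [22.1 29.7]
green [0.5209 0.3688] yaw 78.2 len [23.9 34.4]
```

```bash
python3 -c "
from h import *
st();x,y=chg(.0015,.026);go((x,y,.07,177.2),(x,y,.0175,177.2))"
```

```text
t 40.7 pos [0.4395 0.3957 0.1259] rot [180.   -0.  177.4] F [ 0.1 -0.2 -0.9] gap 0.0007 ff 0.0 j [ 36.  12.  80.   0.  88. -51.]
go [-100.3 -271.9   55.9] 0.004
go [ 0.   0.  52.5] -0.0
```

Request:
{"op": "carry_out", "data": {"commands": "-17 -45 5 0.004; -34 -90 10 0.004; -50 -135 15 0.004; -67 -180 25 0.004; -84 -226 35 0.004", "claw": -0.15}}

```text
t: 41.2
tool_pos: [0.5143, 0.1604, 0.0907]
ee_rot: [-179.9, 0.0, 176.9]
ft_force: [-0.2, 0.4, -0.4]
finger_gap: 0.0367
finger_force: 0.0
```

Request:
{"op": "carry_out", "data": {"commands": "-16 -46 20 0; -16 -46 20 0; -16 -46 20 0; -16 -46 20 0"}}

```text
t: 41.6
tool_pos: [0.5274, 0.1175, 0.0714]
ee_rot: [180.0, 0.0, 176.9]
ft_force: [-0.0, 0.9, -0.0]
finger_gap: 0.0402
finger_force: 0.0
```

```bash
python3 -c "
from h import *
st();x,y=chg(.0015,.026);go((x,y,.0175,177.2))"
```

```text
t 41.6 pos [0.5274 0.1175 0.0714] rot [180.    0.  176.9] F [-0.   0.9 -0. ] gap 0.0402 ff 0.0 j [  7.   7.  91.   0.  81. -80.]
go [ 0.   2.  53.9] -0.005
```

Request:
{"op": "carry_out", "data": {"commands": "0 2 20 -0.005; 0 2 40 -0.005; 0 2 50 -0.005; 0 2 54 -0.005; 0 2 54 -0.005"}}

```text
t: 42.1
tool_pos: [0.5272, 0.1204, 0.0171]
ee_rot: [180.0, -0.0, 177.3]
ft_force: [0.3, 0.8, -1.1]
finger_gap: 0.0399
finger_force: 0.0
```

Request:
{"op": "carry_out", "data": {"commands": "0 0 0 0; 0 0 0 0; 0 0 0 0; 0 0 0 0; 0 0 0 0", "claw": -1, "squeeze": 14}}

```text
t: 42.6
tool_pos: [0.5281, 0.12, 0.0179]
ee_rot: [180.0, 0.1, 177.3]
ft_force: [-0.2, 2.0, 3.1]
finger_gap: 0.0259
finger_force: 14.0
```

Request:
{"op": "carry_out", "data": {"commands": "0 0 -20 0; 0 0 -50 0; 30 20 -60 0; 70 48 -60 0; 113 78 -60 0"}}

```text
t: 43.1
tool_pos: [0.4193, 0.2017, 0.0772]
ee_rot: [180.0, 0.0, 177.1]
ft_force: [0.1, 1.5, -1.0]
finger_gap: 0.0255
finger_force: 14.0
```

Request:
{"op": "carry_out", "data": {"commands": "0 0 25 0; 0 0 45 0; 0 0 55 0; 0 0 60 0; 0 0 60 0"}}

```text
t: 43.6
tool_pos: [0.42, 0.2011, 0.0164]
ee_rot: [-180.0, -0.1, 177.2]
ft_force: [-0.2, -0.2, 0.2]
finger_gap: 0.0257
finger_force: 14.0
```

```bash
python3 -c "
from h import *
st()"
```

```text
t 43.6 pos [0.42   0.2011 0.0164] rot [-1.800e+02 -1.000e-01  1.772e+02] F [-0.2 -0.2  0.2] gap 0.0257 ff 13.999843150377274 j [ 19.   1. 105.  -0.  74. -69.]
```

Request:
{"op": "carry_out", "data": {"commands": "0 0 4 0; 0 0 8 0; 0 0 10 0; 0 0 10 0"}}

```text
t: 44.0
tool_pos: [0.4218, 0.2017, 0.0099]
ee_rot: [180.0, 0.2, 177.2]
ft_force: [-3.7, -0.9, 11.4]
finger_gap: 0.0257
finger_force: 14.0
```

Request:
{"op": "carry_out", "data": {"commands": "0 0 0 0; 0 0 0 0; 0 0 2 0; 0 0 4 0; 0 0 4 0", "claw": -0.36}}

```text
t: 44.5
tool_pos: [0.4196, 0.2013, 0.0022]
ee_rot: [-180.0, -0.1, 177.3]
ft_force: [1.0, -0.1, -0.6]
finger_gap: 0.0304
finger_force: 0.0
```

Request:
{"op": "carry_out", "data": {"commands": "0 0 -30 0; 0 0 -60 0; 0 45 -60 0; 0 95 -60 0; 0 120 -60 0", "claw": -0.2}}

```text
t: 45.0
tool_pos: [0.426, 0.3244, 0.0634]
ee_rot: [179.9, 0.0, 177.3]
ft_force: [-0.8, -0.4, -0.6]
finger_gap: 0.0373
finger_force: 0.0
```

Request:
{"op": "carry_out", "data": {"commands": "0 0 0 0; 0 0 0 0; 0 0 0 0"}}

```text
t: 45.3
tool_pos: [0.4256, 0.3202, 0.0626]
ee_rot: [-179.9, -0.0, 177.2]
ft_force: [-0.8, -1.1, 0.3]
finger_gap: 0.0377
finger_force: 0.0
```

```bash
python3 -c "
from h import *
st()
p=manip.camera('top');save(p,'t24');r=greens(p)
c=min(r,key=lambda m:np.hypot(m[0]-.425,m[1]-.2));print(c)
go((c[0]-.0102,c[1]+.0003,.05,177.2),(c[0]-.0102,c[1]+.0003,.0015,177.2))"
```

```text
t 45.3 pos [0.4256 0.3202 0.0626] rot [-179.9   -0.   177.2] F [-0.8 -1.1  0.3] gap 0.0377 ff 0.0 j [ 31.   7.  93.  -0.  80. -56.]
green [0.5724 0.3609] yaw 79.8 len [23.8 34.5]
green [0.5363 0.1705] yaw 173.3 len [22.  33.6]
green [0.4527 0.1989] yaw 178.6 len [20.8 33. ]
[0.45273883 0.19892175]
go [ -22.7 -119.9   12.7] -0.0
go [ 0.   0.  48.5] -0.0
```

```bash
python3 -c "
from h import *
im=cv2.imread('pics/t24.png')[:,:,::-1];p=manip.camera('top')
for dx in(-.03,-.026,-.022,-.018,.018,.022,.026,.03):
    u=proj(p,(.4527+dx,.1989,.015));print(dx,im[int(round(u[1])),int(round(u[0]))])
go((.4427,.1992,.05,177.2))"
```

```text
-0.03 [132 135 137]
-0.026 [169 172 175]
-0.022 [174 178 181]
-0.018 [136 153 145]
0.018 [ 76 130  93]
0.022 [147 153 152]
0.026 [154 157 159]
0.03 [141 144 145]
go [ -22.8 -120.    12.9] -0.0
```

Request:
{"op": "carry_out", "data": {"commands": "-7 -40 4 0; -15 -80 8 0; -22 -120 12 0; -22 -120 12 0; -22 -120 12 0"}}

```text
t: 45.9
tool_pos: [0.4422, 0.1993, 0.0511]
ee_rot: [180.0, 0.0, 177.1]
ft_force: [-0.1, 0.7, -0.5]
finger_gap: 0.0373
finger_force: 0.0
```

Request:
{"op": "carry_out", "data": {"commands": "0 0 25 0; 0 0 40 0; 0 0 46 0; 0 0 48.5 0; 0 0 48.5 0"}}

```text
t: 46.4
tool_pos: [0.4423, 0.2011, 0.0028]
ee_rot: [180.0, 0.0, 177.3]
ft_force: [0.0, 0.1, -0.5]
finger_gap: 0.0374
finger_force: 0.0
```

Request:
{"op": "carry_out", "data": {"commands": "0 0 0 0; 0 0 0 0; 0 0 0 0; 0 0 0 0; 0 0 0 0", "claw": -1, "squeeze": 12}}

```text
t: 46.9
tool_pos: [0.4428, 0.2009, 0.0033]
ee_rot: [179.9, 0.1, 177.3]
ft_force: [-0.2, 0.7, 3.2]
finger_gap: 0.0256
finger_force: 12.0
```

Request:
{"op": "carry_out", "data": {"commands": "0 0 -15 0; 0 0 -40 0; 0 0 -65 0; 0 0 -65 0; 0 0 -65 0"}}

```text
t: 47.4
tool_pos: [0.4419, 0.2003, 0.067]
ee_rot: [-180.0, -0.0, 177.3]
ft_force: [-0.2, -0.2, -0.5]
finger_gap: 0.0258
finger_force: 12.0
```

```bash
python3 -c "
from h import *
st();x,y=chg(-.007,.026);go((x,y,.062,177.2))"
```

```text
t 47.4 pos [0.4419 0.2003 0.067 ] rot [-180.    -0.   177.3] F [-0.2 -0.2 -0.5] gap 0.0258 ff 11.99262410402298 j [ 18.   1.  99.  -0.  80. -70.]
go [-80.8 -76.6   5. ] 0.001
```

Request:
{"op": "carry_out", "data": {"commands": "-40 -38 0 0; -81 -77 0 0; -81 -77 5 0; -81 -77 5 0; -81 -77 5 0"}}

```text
t: 47.9
tool_pos: [0.5174, 0.12, 0.0605]
ee_rot: [180.0, -0.3, 177.2]
ft_force: [-0.4, 0.9, -1.3]
finger_gap: 0.0256
finger_force: 12.0
```

Request:
{"op": "carry_out", "data": {"commands": "0 0 8 0; 0 0 13 0; 0 0 17 0; 0 0 17 0; 0 0 17 0"}}

```text
t: 48.4
tool_pos: [0.5191, 0.12, 0.0455]
ee_rot: [180.0, 0.0, 177.3]
ft_force: [-0.3, -0.1, -0.5]
finger_gap: 0.0259
finger_force: 12.0
```

```bash
python3 -c "
from h import *
st();x,y=chg(-.007,.026);go((x,y,.043,177.2),(x,y,.030,177.2))"
```

```text
t 48.4 pos [0.5191 0.12   0.0455] rot [180.    0.  177.3] F [-0.3 -0.1 -0.5] gap 0.0259 ff 11.992437690496445 j [  7.   8.  94.   0.  78. -80.]
go [ 0.2 -0.1  2.5] 0.002
go [ 0.  0. 13.] -0.0
```

Request:
{"op": "carry_out", "data": {"commands": "0 0 3 0; 0 0 5 0; 0 0 7 0; 0 0 9 0; 0 0 9 0"}}

```text
t: 48.9
tool_pos: [0.5218, 0.1198, 0.0385]
ee_rot: [179.9, 0.3, 177.2]
ft_force: [2.7, -0.5, 4.8]
finger_gap: 0.0252
finger_force: 12.0
```

Request:
{"op": "carry_out", "data": {"commands": "0 0 2 0; 0 0 4 0; 0 0 6 0; 0 0 7 0; 0 0 7 0"}}

```text
t: 49.4
tool_pos: [0.5222, 0.1197, 0.0318]
ee_rot: [179.9, 0.4, 177.2]
ft_force: [2.8, -0.8, 6.7]
finger_gap: 0.0256
finger_force: 12.0
```

```bash
python3 -c "
from h import *
st();p=manip.camera('scene');save(p,'s25')
for h in(.0105,.014,.018): tilt(p,.026,h)"
```

```text
t 49.4 pos [0.5222 0.1197 0.0318] rot [179.9   0.4 177.2] F [ 2.8 -0.8  6.7] gap 0.0256 ff 12.000723034143448 j [  7.   9.  95.  -0.  76. -80.]
tilt [(38, 15, 1), (37, 20, 1), (33, 25, 1), (33, 15, 3), (31, 20, 3)]
tilt [(11, 15, 3), (11, 15, 1), (10, 20, 3), (10, 20, 1), (9, 25, 1)]
tilt [(-7, 35, 5), (-12, 40, 7), (-13, 15, 1), (-14, 35, 3), (-14, 25, 5)]
```

Request:
{"op": "carry_out", "data": {"commands": "0 0 2 0; 0 0 4 0; 0 0 4 0"}}

```text
t: 49.75
tool_pos: [0.5223, 0.1197, 0.0284]
ee_rot: [179.9, 0.4, 177.2]
ft_force: [2.0, 0.2, 7.9]
finger_gap: 0.0255
finger_force: 12.0
```

```bash
python3 -c "
from h import *
st();p=manip.camera('scene');save(p,'s26')
for h in(.0105,.014,.018): tilt(p,.026,h)
im=p['color'].astype(int)
G=np.array(manip.get_state()['tool_pos'])+[0,0,.0125];c=proj(p,G);print(np.round(c))
hsv=cv2.cvtColor(p['color'],cv2.COLOR_RGB2HSV)
x0,y0=int(c[0])-16,int(c[1])-12
for v in range(y0,y0+26):
    print(v,''.join('G' if (45<=h<=75 and s>90) else ('#' if (s<60 and b>165) else ('+' if b>120 else '.')) for h,s,b in hsv[v,x0:x0+34].astype(int)))
print(x0)"
```

```text
t 49.75 pos [0.5223 0.1197 0.0284] rot [179.9   0.4 177.2] F [2.  0.2 7.9] gap 0.0255 ff 12.000994384288788 j [  7.   9.  95.  -0.  76. -80.]
tilt [(82, 20, 3), (81, 20, 1), (81, 15, 1), (80, 25, 1), (79, 25, 3)]
tilt [(58, 20, 3), (58, 15, 3), (57, 30, 5), (57, 30, 3), (57, 20, 5)]
tilt [(34, 30, 7), (34, 30, 5), (33, 35, 5), (32, 25, 7), (32, 25, 5)]
[330. 213.]
201 ####++G+..........................
202 ###GGGG+..........................
203 ###GGGG+..........................
204 ###+GGG+..........................
205 ####+GG...........................
206 #####GG...........................
207 #####GG.....++++..................
208 #####+G...++++##................++
209 #####.G..+++++#+................+#
210 ####+.G..+++++++................+#
211 ###++.G.++++++++...++......GG.+...
212 ###+....++++++++...++.....GGGG++..
213 ###+...+++++++++.........GGGGG++..
214 ####+####+++++++.........GGGGG+...
215 ##########++++++.........GGGGG..+.
216 ##########++++++.........GGGGG....
217 ###########+++............GGGG....
218 #######+####+.............GGG.....
219 ++##########+.............GG......
220 .+###########.....................
221 ..++########+.....................
222 ...++######.......................
223 ....+######+......................
224 ....++######+.....................
225 .....+#######+....................
226 ......########....................
314
```

Request:
{"op": "carry_out", "data": {"commands": "-3 0 0 0; -6 0 0 0; -9 0 0 0; -11 0 0 0; -11 0 0 0"}}

```text
t: 50.3
tool_pos: [0.5295, 0.1194, 0.0253]
ee_rot: [180.0, -0.1, 177.3]
ft_force: [-3.5, 1.4, 5.6]
finger_gap: 0.0257
finger_force: 12.0
```

Request:
{"op": "carry_out", "data": {"commands": "0 0 2 0; 0 0 4 0; 0 0 6 0; 0 0 6 0"}}

```text
t: 50.7
tool_pos: [0.5295, 0.1192, 0.0186]
ee_rot: [180.0, -0.1, 177.3]
ft_force: [-4.1, 0.5, 2.0]
finger_gap: 0.0256
finger_force: 12.0
```

```bash
cat >> h.py <<'E'
def asc(pic,h=.0125):
    G=np.array(manip.get_state()['tool_pos'])+[0,0,h];c=proj(pic,G);hsv=cv2.cvtColor(pic['color'],cv2.COLOR_RGB2HSV)
    x0,y0=int(c[0])-14,int(c[1])-9;print("x0",x0,"c",np.round(c))
    for v in range(y0,y0+19):
        print(v,''.join('G' if (45<=a<=75 and s>90) else ('#' if (s<60 and b>165) else ('+' if b>120 else '.')) for a,s,b in hsv[v,x0:x0+32].astype(int)))
E
python3 -c "
from h import *
st();p=manip.camera('scene');save(p,'s27');asc(p)
x,y=chg(0,.026);print(manip.get_state()['tool_pos'][0]-x)"
```

```text
t 50.7 pos [0.5295 0.1192 0.0186] rot [ 1.800e+02 -1.000e-01  1.773e+02] F [-4.1  0.5  2. ] gap 0.0256 ff 12.001108825206757 j [  7.  11.  94.   0.  75. -81.]
x0 319 c [333. 215.]
206 GGGGG...........................
207 GGGGG...........................
208 +GGGG...........................
209 .GGGG...........................
210 .GGGG..+++#++.................++
211 .G....++#####+...............+##
212 .......++#####+.............++##
213 ..+....+++####+..++.......G.+.##
214 ###+..++++####..........GGGG..+#
215 ####++++++####.........GGGGG...+
216 #####++.+++##+.........GGGGG....
217 ######+.+++##+..........GGGG....
218 ##+####+.+++++..........GGG.....
219 ########++++++..........GG......
220 ########+++++...................
221 #######+........................
222 ######..........................
223 ######+.........................
224 +######+........................
0.003605907139251463
```

Request:
{"op": "carry_out", "data": {"commands": "-2 0 0 0; -4 0 2 0; -4 0 4 0; -4 0 6 0; -4 0 6 0"}}

```text
t: 51.25
tool_pos: [0.5337, 0.119, 0.0129]
ee_rot: [180.0, -0.1, 177.3]
ft_force: [-6.0, 1.1, 2.0]
finger_gap: 0.0255
finger_force: 12.0
```

Request:
{"op": "carry_out", "data": {"commands": "0 0 1 0; 0 0 2 0; 0 0 3 0; 0 0 3 0"}}

```text
t: 51.65
tool_pos: [0.534, 0.119, 0.0101]
ee_rot: [180.0, -0.0, 177.3]
ft_force: [-4.5, 0.9, 1.6]
finger_gap: 0.0258
finger_force: 12.0
```

```bash
python3 -c "
from h import *
st();p=manip.camera('scene');save(p,'s28');asc(p)
x,y=chg(0,.026);print(manip.get_state()['tool_pos'][0]-x)"
```

```text
t 51.65 pos [0.534  0.119  0.0101] rot [180.   -0.  177.3] F [-4.5  0.9  1.6] gap 0.0258 ff 12.001007795333862 j [  7.  12.  94.   0.  74. -81.]
x0 320 c [335. 217.]
208 GGGGGG..........................
209 GGGGGG..........................
210 GGGG............................
211 G............G..................
212 ..........GGGG..................
213 .+.....+++.GGG...........+....++
214 ##+...#####GGG+...............+#
215 ###+.+######GG+....+..........+#
216 ####+.######+G+....+......G....+
217 #####++######G...........GG.....
218 ######++#####+...........GG.....
219 #######+#####+..................
220 #######++####+..................
221 ######+..####+..................
222 #####....++++...................
223 #####+...+++....................
224 ######+.........................
225 #######+........................
226 ########........................
0.008105472580581252
```

Request:
{"op": "carry_out", "data": {"commands": "0 0 1 0; 0 0 1.5 0; 0 0 1.5 0"}}

```text
t: 52.0
tool_pos: [0.5343, 0.1189, 0.0089]
ee_rot: [-180.0, -0.0, 177.3]
ft_force: [-4.3, 1.2, 2.4]
finger_gap: 0.0258
finger_force: 12.0
```

Request:
{"op": "carry_out", "data": {"commands": "0 0 0 0; 0 0 0 0; 0 0 0 0; 0 0 -30 0; 0 0 -50 0", "claw": -0.15}}

```text
t: 52.5
tool_pos: [0.5351, 0.1188, 0.0601]
ee_rot: [180.0, 0.1, 177.2]
ft_force: [0.8, -0.1, 0.1]
finger_gap: 0.04
finger_force: 0.0
```

Request:
{"op": "carry_out", "data": {"commands": "10 0 0 0; 17 0 0 0; 17 0 0 0; 17 0 8 0; 17 0 14 0", "claw": -1}}

```text
t: 53.0
tool_pos: [0.5165, 0.1197, 0.0432]
ee_rot: [-180.0, -0.1, 177.3]
ft_force: [-0.1, 0.5, 0.4]
finger_gap: 0.0033
finger_force: 0.0
```

Request:
{"op": "carry_out", "data": {"commands": "0 0 2 0; 0 0 4 0; 0 0 6 0; 0 0 8 0; 0 0 8 0"}}

```text
t: 53.5
tool_pos: [0.5175, 0.1198, 0.037]
ee_rot: [180.0, 0.0, 177.3]
ft_force: [0.8, 0.9, 0.5]
finger_gap: 0.0003
finger_force: 0.0
```

```bash
python3 -c "
from h import *
st()"
```

```text
t 53.5 pos [0.5175 0.1198 0.037 ] rot [180.    0.  177.3] F [0.8 0.9 0.5] gap 0.0003 ff 0.0 j [  7.   8.  95.   0.  77. -80.]
```

Request:
{"op": "carry_out", "data": {"commands": "0 0 1 0; 0 0 1 0; 0 0 -25 0; 0 0 -60 0; 2 48 -65 0.14"}}

```text
t: 54.0
tool_pos: [0.5213, 0.1629, 0.1067]
ee_rot: [180.0, 0.5, 169.0]
ft_force: [0.6, 1.4, 0.6]
finger_gap: 0.0008
finger_force: 0.0
```

Request:
{"op": "carry_out", "data": {"commands": "0 47 0 0.14; 0 94 0 0.28; 0 141 0 0.42; 0 189 0 0.56; 0 189 0 0.7", "claw": -0.12}}

```text
t: 54.5
tool_pos: [0.5514, 0.3573, 0.1001]
ee_rot: [180.0, -0.1, 129.4]
ft_force: [-0.2, -0.6, -0.2]
finger_gap: 0.0371
finger_force: 0.0
```

Request:
{"op": "carry_out", "data": {"commands": "0 0 0 0.14; 0 0 0 0.28; 0 0 0 0.42; 0 0 0 0.56; 0 0 0 0.7"}}

```text
t: 55.0
tool_pos: [0.5519, 0.3517, 0.1014]
ee_rot: [-180.0, 0.0, 89.0]
ft_force: [0.5, 0.1, 0.3]
finger_gap: 0.0412
finger_force: 0.0
```

Request:
{"op": "carry_out", "data": {"commands": "0 0 0 0.125; 0 0 0 0.125; 0 0 0 0.125; 0 0 0 0.125"}}

```text
t: 55.4
tool_pos: [0.552, 0.3518, 0.1017]
ee_rot: [-180.0, 0.0, 82.3]
ft_force: [-0.5, -1.0, 0.2]
finger_gap: 0.0413
finger_force: 0.0
```

```bash
python3 -c "
from h import *
st();p=manip.camera('top');q=manip.camera('scene');save(p,'t29');greens(p);fitbay([q],.026);fitbay([q],.078)
go((.5196,.359,.0115,82))"
```

```text
t 55.4 pos [0.552  0.3518 0.1017] rot [-180.     0.    82.3] F [-0.5 -1.   0.2] gap 0.0413 ff 0.0 j [28. 20. 72. -0. 88. 35.]
green [0.5362 0.1705] yaw 174.3 len [21.9 33.5]
green [0.5339 0.1183] yaw 174.4 len [22.1 33.5]
green [0.5159 0.3631] yaw 35.8 len [14.5 20.6]
fit x,z,tilt,dy [ 5.6 15.4] -3.1 3.8 cost 0.28
fit x,z,tilt,dy [ 3.6 16. ] -18.6 0.4 cost 0.33
go [  2.7 -33.1  90.3] 0.004
```

Request:
{"op": "carry_out", "data": {"commands": "3 -33 0 0; 3 -33 30 0; 3 -33 60 0; 3 -33 60 0; 3 -33 60 0"}}

```text
t: 56.0
tool_pos: [0.5194, 0.3591, 0.0416]
ee_rot: [-179.9, 0.0, 82.2]
ft_force: [-0.1, 1.1, 1.1]
finger_gap: 0.0414
finger_force: 0.0
```

Request:
{"op": "carry_out", "data": {"commands": "0 0 20 0; 0 0 27 0; 0 0 30 0; 0 0 30 0"}}

```text
t: 56.4
tool_pos: [0.5201, 0.3595, 0.0125]
ee_rot: [180.0, -0.0, 82.2]
ft_force: [-0.3, 1.1, -0.1]
finger_gap: 0.0414
finger_force: 0.0
```

Request:
{"op": "carry_out", "data": {"commands": "0 0 0 0; 0 0 0 0; 0 0 0 0; 0 0 0 0; 0 0 0 0", "claw": -1, "squeeze": 12}}

```text
t: 56.9
tool_pos: [0.5203, 0.3596, 0.0127]
ee_rot: [179.9, -0.1, 82.2]
ft_force: [0.2, -0.2, 2.8]
finger_gap: 0.0255
finger_force: 12.0
```

Request:
{"op": "carry_out", "data": {"commands": "0 0 -10 0; 0 0 -35 0; 0 0 -70 0; -30 4 -80 0.1; -70 9 -80 0.23"}}

```text
t: 57.4
tool_pos: [0.5203, 0.2901, 0.0951]
ee_rot: [179.8, -0.3, 68.9]
ft_force: [1.0, -0.6, -0.1]
finger_gap: 0.0253
finger_force: 12.0
```

Request:
{"op": "carry_out", "data": {"commands": "-35 -4 0 0.14; -70 -8 0 0.28; -105 -12 0 0.42; -140 -16 0 0.56; -140 -16 0 0.7"}}

```text
t: 57.9
tool_pos: [0.4514, 0.1608, 0.0915]
ee_rot: [180.0, 0.2, 28.4]
ft_force: [0.3, 0.3, -1.1]
finger_gap: 0.0255
finger_force: 12.0
```

```bash
python3 -c "
from h import *
st();x,y=chg(-.007,-.026);go((x,y,.062,-2.8))"
```

```text
t 57.9 pos [0.4514 0.1608 0.0915] rot [180.    0.2  28.4] F [ 0.3  0.3 -1.1] gap 0.0255 ff 11.995229870080948 j [13. -1. 98. -0. 83. 74.]
go [ 13.1 112.6  29.5] 0.544
```

Request:
{"op": "carry_out", "data": {"commands": "4 38 0 0.14; 9 76 0 0.28; 13 113 0 0.42; 13 113 15 0.544; 13 113 30 0.544"}}

```text
t: 58.4
tool_pos: [0.5207, 0.0699, 0.062]
ee_rot: [-180.0, -0.0, -2.5]
ft_force: [0.6, -0.1, -1.8]
finger_gap: 0.0254
finger_force: 12.0
```

Request:
{"op": "carry_out", "data": {"commands": "0 0 8 0; 0 0 13 0; 0 0 17 0; 0 0 17 0; 0 0 17 0"}}

```text
t: 58.9
tool_pos: [0.5202, 0.0713, 0.0454]
ee_rot: [-180.0, -0.1, -2.3]
ft_force: [-0.7, 0.7, -1.1]
finger_gap: 0.0255
finger_force: 12.0
```

```bash
python3 -c "
from h import *
st();x,y=chg(-.007,-.026);go((x,y,.043,-2.8))"
```

```text
t 58.9 pos [0.5202 0.0713 0.0454] rot [-1.8e+02 -1.0e-01 -2.3e+00] F [-0.7  0.7 -1.1] gap 0.0255 ff 11.999988555908203 j [ 2.  7. 95.  0. 78. 94.]
go [-3.6  3.5  2.4] 0.009
```

Request:
{"op": "carry_out", "data": {"commands": "-3.6 3.5 0 0.009; -3.6 3.5 3 0.009; -3.6 3.5 6 0.009; -3.6 3.5 8 0.009; -3.6 3.5 10 0.009"}}

```text
t: 59.4
tool_pos: [0.5185, 0.0675, 0.0367]
ee_rot: [-180.0, -0.3, -2.8]
ft_force: [2.8, -1.1, 5.8]
finger_gap: 0.0255
finger_force: 12.0
```

Request:
{"op": "carry_out", "data": {"commands": "0 0 2 0; 0 0 4 0; 0 0 6 0; 0 0 8 0; 0 0 9 0"}}

```text
t: 59.9
tool_pos: [0.5193, 0.0675, 0.0282]
ee_rot: [-180.0, -0.4, -2.8]
ft_force: [3.7, -1.2, 6.0]
finger_gap: 0.0258
finger_force: 12.0
```

```bash
python3 -c "
from h import *
st();p=manip.camera('scene');save(p,'s30');asc(p)
x,y=chg(0,-.026);go((x+.0045,y,.025,-2.8))"
```

```text
t 59.9 pos [0.5193 0.0675 0.0282] rot [-180.    -0.4   -2.8] F [ 3.7 -1.2  6. ] gap 0.0258 ff 12.00049638748169 j [ 1.  7. 97. -0. 76. 94.]
x0 327 c [342. 228.]
218 ##GGGG..........................
219 ##GGGG..........................
220 ###GGG..........................
221 ###+GG...+++++..................
222 ###+G..++++####.................
223 ###.G.+++++####+................
224 ##+.G.++++++###+................
225 #++...++++++###...........+.....
226 #+....+++#++###..............++.
227 #+...++++++++#+....+++......+++.
228 ##++##+++++++#+....+++......+++.
229 #######++++++++.....+....GGG+++.
230 #######++++++++..........GGG.+..
231 #########+++++...........GGG....
232 ####++###++..............GGG....
233 ##########+..............G......
234 +##########+....................
235 ++#########+....................
236 .+########+.....................
go [ 8.6 -0.6  3.1] -0.0
```

Request:
{"op": "carry_out", "data": {"commands": "3 0 0 0; 6 0 0 0; 9 0 0 0; 11.5 0 0 0; 11.5 0 0 0"}}

```text
t: 60.45
tool_pos: [0.5271, 0.0673, 0.0254]
ee_rot: [-180.0, 0.1, -2.8]
ft_force: [-2.2, 1.4, 4.2]
finger_gap: 0.0261
finger_force: 12.0
```

Request:
{"op": "carry_out", "data": {"commands": "0 0 2 0; 0 0 4 0; 0 0 6 0; 0 0 6 0"}}

```text
t: 60.85
tool_pos: [0.5268, 0.0673, 0.0189]
ee_rot: [-180.0, 0.1, -2.8]
ft_force: [-2.2, -0.2, 2.9]
finger_gap: 0.0256
finger_force: 12.0
```

```bash
python3 -c "
from h import *
st();p=manip.camera('scene');save(p,'s31');asc(p)
x,y=chg(0,-.026);go((x+.0085,y,.010,-2.8))"
```

```text
t 60.85 pos [0.5268 0.0673 0.0189] rot [-1.8e+02  1.0e-01 -2.8e+00] F [-2.2 -0.2  2.9] gap 0.0256 ff 12.000195980072021 j [ 1.  9. 96.  0. 75. 94.]
x0 330 c [345. 230.]
220 GGGGGG..........................
221 +GGGG...........................
222 +GGGG...........................
223 .GGGG........G..................
224 .GGG...++###+GG.................
225 .GG....+######+.................
226 ......+++#####+.................
227 ......++++#####..+.............+
228 +###..++++#####.....+..........+
229 #####+.++++####+....++..........
230 ######+++++####.....++.....G....
231 ######+++++###+.....+....GGG....
232 #++####++++##++..........GG.....
233 ########++++++...........G......
234 #########++++...................
235 #########+......................
236 #######+........................
237 ######+.........................
238 +######+........................
go [ 5.  -0.6  9. ] 0.0
```

Request:
{"op": "carry_out", "data": {"commands": "2.5 0 0 0; 4.5 0 2 0; 4.5 0 4 0; 4.5 0 6 0; 4.5 0 6 0"}}

```text
t: 61.4
tool_pos: [0.5316, 0.067, 0.0131]
ee_rot: [-180.0, 0.1, -2.8]
ft_force: [-4.0, 0.6, 1.5]
finger_gap: 0.0258
finger_force: 12.0
```

Request:
{"op": "carry_out", "data": {"commands": "0 0 1 0; 0 0 2 0; 0 0 3 0; 0 0 4 0; 0 0 4 0"}}

```text
t: 61.9
tool_pos: [0.532, 0.067, 0.0095]
ee_rot: [-180.0, 0.0, -2.8]
ft_force: [-4.8, 1.0, 1.5]
finger_gap: 0.0258
finger_force: 12.0
```

```bash
python3 -c "
from h import *
st();p=manip.camera('scene');save(p,'s32');asc(p)
x,y=chg(0,-.026);go((x+.0085,y,.0085,-2.8))"
```

```text
t 61.9 pos [0.532  0.067  0.0095] rot [-180.     0.    -2.8] F [-4.8  1.   1.5] gap 0.0258 ff 12.000375241041183 j [ 1. 10. 96.  0. 74. 94.]
x0 332 c [347. 232.]
222 GGGGG...........................
223 GGGGG...........................
224 GG..............................
225 G...........GGG.................
226 .........GGGGGG.................
227 +......+.GGGGGG.................
228 ##...+####GGGGG.................
229 ##+.+######GGGG...........++....
230 ###++######+GGG..........++....+
231 ####++######GGG.................
232 +####++#####+GG.................
233 ######+#####+GG.................
234 ######++####+G..................
235 #######+####+...................
236 #####+..+###+...................
237 ####+...++++....................
238 #####+...++.....................
239 ######+.........................
240 #######.........................
go [-0.1 -0.7  1.1] -0.0
```

Request:
{"op": "carry_out", "data": {"commands": "0 0 1 0; 0 0 1 0; 0 0 1 0"}}

```text
t: 62.25
tool_pos: [0.5321, 0.0669, 0.0087]
ee_rot: [180.0, 0.0, -2.8]
ft_force: [-4.0, 0.8, 1.8]
finger_gap: 0.0255
finger_force: 12.0
```

Request:
{"op": "carry_out", "data": {"commands": "0 0 0 0; 0 0 0 0; 0 0 0 0; 0 0 -30 0; 0 0 -50 0", "claw": -0.15}}

```text
t: 62.75
tool_pos: [0.533, 0.0669, 0.0599]
ee_rot: [-180.0, -0.1, -2.8]
ft_force: [0.0, -0.9, 0.8]
finger_gap: 0.0399
finger_force: 0.0
```

Request:
{"op": "carry_out", "data": {"commands": "-10 0 0 0; -17 0 0 0; -17 0 0 0; -17 0 8 0; -17 0 14 0", "claw": -1}}

```text
t: 63.25
tool_pos: [0.5144, 0.0678, 0.0431]
ee_rot: [180.0, 0.1, -2.8]
ft_force: [-1.0, 0.3, -0.2]
finger_gap: 0.0035
finger_force: 0.0
```

Request:
{"op": "carry_out", "data": {"commands": "0 0 2 0; 0 0 4 0; 0 0 6 0; 0 0 7.5 0; 0 0 7.5 0"}}

```text
t: 63.75
tool_pos: [0.5154, 0.0678, 0.0373]
ee_rot: [-180.0, -0.0, -2.8]
ft_force: [-0.0, -0.2, -0.5]
finger_gap: 0.0004
finger_force: 0.0
```

Request:
{"op": "carry_out", "data": {"commands": "0 0 -25 0; 0 0 -65 0; 2 -45 -65 -0.14; 4 -90 -65 -0.28; 6 -135 -65 -0.42"}}

```text
t: 64.25
tool_pos: [0.5285, 0.2036, 0.1031]
ee_rot: [180.0, -0.1, 21.5]
ft_force: [-0.5, -0.5, -0.6]
finger_gap: 0.0004
finger_force: 0.0
```

Request:
{"op": "carry_out", "data": {"commands": "0 0 0 -0.14; 0 0 0 -0.28; 0 0 0 -0.42; 0 0 0 -0.56; 0 0 0 -0.7", "claw": -0.12}}

```text
t: 64.75
tool_pos: [0.528, 0.2025, 0.1023]
ee_rot: [180.0, -0.0, 61.7]
ft_force: [-0.3, -0.2, 0.9]
finger_gap: 0.0371
finger_force: 0.0
```

```bash
python3 -c "
from h import *
st();p=manip.camera('top');save(p,'t33');r=greens(p)
c=max(r,key=lambda m:m[1]);G=(c[0]-.0013,c[1]-.0099);print(G)
go((*G,.09,82),(*G,.0115,82))"
```

```text
t 64.75 pos [0.528  0.2025 0.1023] rot [180.   -0.   61.7] F [-0.3 -0.2  0.9] gap 0.0371 ff 0.0 j [15.  9. 86. -0. 85. 44.]
green [0.5724 0.3604] yaw 80.2 len [24.3 35.2]
green [0.5339 0.1691] yaw 154.4 len [19.7 32.7]
green [0.5312 0.0663] yaw 4.6 len [22.1 33. ]
(np.float64(0.5710919307836555), np.float64(0.35052729336199023))
go [151.  -31.6  12.3] -0.351
go [ 0.   0.  78.5] 0.0
```

Request:
{"op": "carry_out", "data": {"commands": "40 -8 0 -0.12; 80 -16 5 -0.24; 120 -24 12 -0.351; 151 -32 12 -0.351; 151 -32 12 -0.351"}}

```text
t: 65.3
tool_pos: [0.572, 0.3539, 0.089]
ee_rot: [-180.0, -0.1, 81.6]
ft_force: [0.4, -0.6, -0.5]
finger_gap: 0.0414
finger_force: 0.0
```

Request:
{"op": "carry_out", "data": {"commands": "0 0 0 0; 0 0 0 0; 0 0 20 0; 0 0 20 0"}}

```text
t: 65.7
tool_pos: [0.5706, 0.348, 0.068]
ee_rot: [-179.8, 0.2, 81.4]
ft_force: [-0.3, -0.2, 0.0]
finger_gap: 0.041
finger_force: 0.0
```

```bash
python3 -c "
from h import *
st();go((.5711,.3505,.0115,82))"
```

```text
t 65.7 pos [0.5706 0.348  0.068 ] rot [-179.8    0.2   81.4] F [-0.3 -0.2  0. ] gap 0.041 ff 0.0 j [27. 24. 72. -0. 85. 35.]
go [ 2.5  0.1 56.5] -0.011
```

Request:
{"op": "carry_out", "data": {"commands": "0 0 20 0; 0 0 40 0; 0 0 53 0; 0 0 57 0; 0 0 57 0"}}

```text
t: 66.2
tool_pos: [0.5718, 0.3497, 0.0131]
ee_rot: [-180.0, 0.0, 81.4]
ft_force: [-0.6, -0.4, 0.3]
finger_gap: 0.0412
finger_force: 0.0
```

Request:
{"op": "carry_out", "data": {"commands": "0 0 0 0; 0 0 0 0; 0 0 0 0; 0 0 0 0; 0 0 0 0", "claw": -1, "squeeze": 12}}

```text
t: 66.7
tool_pos: [0.5728, 0.3506, 0.0147]
ee_rot: [179.9, -0.1, 81.5]
ft_force: [-0.2, -0.5, 3.5]
finger_gap: 0.0253
finger_force: 12.0
```

Request:
{"op": "carry_out", "data": {"commands": "0 0 -10 0; 0 0 -35 0; 0 0 -70 0; -40 -2 -85 0; -85 -3 -85 0.1"}}

```text
t: 67.2
tool_pos: [0.5581, 0.2677, 0.1023]
ee_rot: [179.7, -0.2, 75.8]
ft_force: [1.4, -0.5, -0.8]
finger_gap: 0.0255
finger_force: 12.0
```

Request:
{"op": "carry_out", "data": {"commands": "-40 0 0 0.14; -80 0 0 0.28; -120 0 0 0.42; -160 0 0 0.56; -200 0 0 0.7"}}

```text
t: 67.7
tool_pos: [0.5063, 0.0713, 0.0984]
ee_rot: [-180.0, 0.0, 35.3]
ft_force: [1.0, -0.5, -1.0]
finger_gap: 0.0257
finger_force: 12.0
```

```bash
python3 -c "
from h import *
st();x,y=chg(-.007,-.078);go((x,y,.065,-2.8))"
```

```text
t 67.7 pos [0.5063 0.0713 0.0984] rot [-180.     0.    35.3] F [ 1.  -0.5 -1. ] gap 0.0257 ff 11.970759630203247 j [ 2.  3. 93. -0. 84. 56.]
go [-25.8  49.5  33.4] 0.665
```

Request:
{"op": "carry_out", "data": {"commands": "-5 10 0 0.14; -10 20 0 0.28; -16 30 0 0.42; -21 40 5 0.56; -26 50 15 0.665"}}

```text
t: 68.2
tool_pos: [0.5157, 0.0164, 0.0842]
ee_rot: [-180.0, -0.1, -2.7]
ft_force: [-0.6, 0.2, -0.5]
finger_gap: 0.0258
finger_force: 12.0
```

Request:
{"op": "carry_out", "data": {"commands": "0 0 15 0; 0 0 25 0; 0 0 34 0; 0 0 36 0; 0 0 36 0"}}

```text
t: 68.7
tool_pos: [0.515, 0.0172, 0.047]
ee_rot: [-180.0, 0.0, -2.4]
ft_force: [0.3, -0.5, -1.2]
finger_gap: 0.0259
finger_force: 12.0
```

```bash
python3 -c "
from h import *
st();x,y=chg(-.007,-.078);go((x,y,.0265,-2.8))"
```

```text
t 68.7 pos [0.515  0.0172 0.047 ] rot [-180.     0.    -2.4] F [ 0.3 -0.5 -1.2] gap 0.0259 ff 11.974026560783386 j [-4.  6. 96.  0. 78. 88.]
go [-1.1  1.2 20.5] 0.006
```

Request:
{"op": "carry_out", "data": {"commands": "-1 1.2 2 0.006; -1 1.2 5 0.006; -1 1.2 7 0.006; -1 1.2 9 0.006; -1 1.2 11 0.006"}}

```text
t: 69.2
tool_pos: [0.5167, 0.0156, 0.0384]
ee_rot: [180.0, -0.4, -2.8]
ft_force: [2.6, 0.4, 5.1]
finger_gap: 0.0258
finger_force: 12.0
```

Request:
{"op": "carry_out", "data": {"commands": "0 0 2 0; 0 0 4 0; 0 0 6 0; 0 0 8 0; 0 0 9.5 0"}}

```text
t: 69.7
tool_pos: [0.5172, 0.0155, 0.0292]
ee_rot: [180.0, -0.4, -2.8]
ft_force: [1.6, -1.1, 6.9]
finger_gap: 0.0258
finger_force: 12.0
```

```bash
python3 -c "
from h import *
st();p=manip.camera('scene');save(p,'s34');asc(p)
x,y=chg(0,-.078);go((x+.004,y,.025,-2.8))"
```

```text
t 69.7 pos [0.5172 0.0155 0.0292] rot [180.   -0.4  -2.8] F [ 1.6 -1.1  6.9] gap 0.0258 ff 12.000948339700699 j [-5.  7. 97.  0. 76. 88.]
x0 340 c [355. 243.]
233 #GGGG...........................
234 #+GGG...........................
235 #+GGG...........................
236 #+GGG.....+++...................
237 #+GGG..+++####+.................
238 #+.GG.+++++####+.........+......
239 ++.G..++++++###+................
240 +....++++#+####+................
241 .....++#+##+###+................
242 +....++#++++###.................
243 #++###++++++##+.........+.+.....
244 #######+++++##+.................
245 #######+++++##+.................
246 ########+++##+....+.............
247 #########+++++............GG....
248 ####++####++.....+.......GG.....
249 ##########+.....................
250 ###########+....................
251 +##########+....................
go [ 7.7 -0.6  4. ] -0.0
```

Request:
{"op": "carry_out", "data": {"commands": "3 0 0 0; 6 0 0 0; 9 0 0 0; 11.5 0 0 0; 11.5 0 0 0"}}

```text
t: 70.25
tool_pos: [0.5249, 0.0153, 0.0262]
ee_rot: [-180.0, 0.1, -2.8]
ft_force: [-3.6, 0.2, 4.6]
finger_gap: 0.0257
finger_force: 12.0
```

Request:
{"op": "carry_out", "data": {"commands": "0 0 2 0; 0 0 4 0; 0 0 6 0; 0 0 7 0; 0 0 7 0"}}

```text
t: 70.75
tool_pos: [0.525, 0.0153, 0.0191]
ee_rot: [-180.0, 0.1, -2.8]
ft_force: [-4.0, 0.3, 2.4]
finger_gap: 0.0258
finger_force: 12.0
```

Request:
{"op": "carry_out", "data": {"commands": "2.5 0 0 0; 4.5 0 2 0; 4.5 0 4 0; 4.5 0 6 0; 4.5 0 6 0"}}

```text
t: 71.25
tool_pos: [0.5296, 0.0151, 0.0131]
ee_rot: [-180.0, 0.1, -2.8]
ft_force: [-4.5, 0.1, 1.1]
finger_gap: 0.0256
finger_force: 12.0
```

```bash
python3 -c "
from h import *
st();p=manip.camera('scene');save(p,'s35');asc(p)
x,y=chg(0,-.078);go((x+.0085,y,.0085,-2.8))"
```

```text
t 71.25 pos [0.5296 0.0151 0.0131] rot [-1.8e+02  1.0e-01 -2.8e+00] F [-4.5  0.1  1.1] gap 0.0256 ff 12.000139653682709 j [-5.  9. 96.  0. 74. 88.]
x0 345 c [359. 246.]
236 GGGGG...........................
237 GGGG............................
238 GG..............................
239 .............G..................
240 ..........GGGGG.................
241 ..........GGGGG.................
242 .....+####+GGGG.................
243 +...+######GGGG.................
244 #+...+######GGG.................
245 ##+..+######+GG.................
246 ###+..+######G...........+......
247 ####++.+#####G........++........
248 +####+++#####+.......+#+........
249 ######++#####+...+...+++........
250 ######+.+####.......+.+.........
251 ######+..+##+...................
252 #####+...+++....................
253 ####+....+......................
254 #####...........................
go [-0.3 -0.6  4.7] 0.0
```

Same good pattern; finish lowering, release, press-check, and move clear.

Request:
{"op": "carry_out", "data": {"commands": "0 0 1 0; 0 0 2 0; 0 0 3 0; 0 0 4.5 0; 0 0 4.5 0"}}

```text
t: 71.8
tool_pos: [0.5301, 0.0151, 0.0091]
ee_rot: [-180.0, 0.0, -2.8]
ft_force: [-4.8, -0.0, 1.6]
finger_gap: 0.026
finger_force: 12.0
```

Request:
{"op": "carry_out", "data": {"commands": "0 0 0 0; 0 0 0 0; 0 0 0 0; 0 0 -30 0; 0 0 -50 0", "claw": -0.15}}

```text
t: 72.3
tool_pos: [0.5311, 0.015, 0.0605]
ee_rot: [-180.0, -0.1, -2.8]
ft_force: [0.5, 0.4, -0.4]
finger_gap: 0.04
finger_force: 0.0
```

Request:
{"op": "carry_out", "data": {"commands": "-10 0 0 0; -17 0 0 0; -17 0 0 0; -17 0 8 0; -17 0 14 0", "claw": -1}}

```text
t: 72.8
tool_pos: [0.5124, 0.0159, 0.0435]
ee_rot: [-180.0, 0.1, -2.8]
ft_force: [-0.8, -0.1, 0.6]
finger_gap: 0.0032
finger_force: 0.0
```

Request:
{"op": "carry_out", "data": {"commands": "0 0 2 0; 0 0 4 0; 0 0 6 0; 0 0 7.5 0; 0 0 7.5 0"}}

```text
t: 73.3
tool_pos: [0.5132, 0.0159, 0.0376]
ee_rot: [-180.0, 0.0, -2.8]
ft_force: [-0.3, -0.1, -0.8]
finger_gap: 0.0001
finger_force: 0.0
```

Request:
{"op": "carry_out", "data": {"commands": "0 0 -30 0; -30 20 -65 0; -75 45 -65 0; -110 80 -65 0; -110 125 -65 0"}}

```text
t: 73.8
tool_pos: [0.3936, -0.1026, 0.1026]
ee_rot: [-180.0, 0.0, -2.6]
ft_force: [0.9, 0.6, -0.4]
finger_gap: 0.0003
finger_force: 0.0
```

Request:
{"op": "carry_out", "data": {"commands": "0 40 0 0; 0 85 0 0; 0 85 0 0; 0 85 0 0"}}

```text
t: 74.2
tool_pos: [0.3929, -0.1891, 0.1029]
ee_rot: [-180.0, -0.0, -2.9]
ft_force: [0.3, -0.2, -0.2]
finger_gap: 0.0002
finger_force: 0.0
```

```bash
python3 - <<'E'
from h import *
st();p=manip.camera('top');q=manip.camera('scene');save(p,'t36');save(q,'s36');greens(p)
for y in(-.078,-.026,.026,.078): print(np.round([*chg(.008,y)],4),end=' ')
print()
for pic in(p,q):
  for n,z in(("rocker_raised",.04),("power_strip_switch",.036)):
    print(n,[(round(d['confidence'],2),np.round(d['position'],1).tolist(),np.round(onz(pic,d['position'],z),4).tolist()) for d in (manip.place_of if n[0]=='r' else manip.spot_in)(n,pic)[:2]])
  hsv=cv2.cvtColor(pic['color'],cv2.COLOR_RGB2HSV)
  m=cv2.inRange(hsv,(0,110,60),(8,255,255))|cv2.inRange(hsv,(172,110,60),(180,255,255))
  n,l,s,c=cv2.connectedComponentsWithStats(m)
  print([(s[i].tolist(),np.round(c[i],1).tolist(),np.round(onz(pic,c[i],.036)[:2],4).tolist()) for i in range(1,n) if s[i,4]>15])
  for nm in("tray_upper","tray_lower","tray_upper_lug"):
    print(nm,[(round(d['confidence'],2),np.round(onz(pic,d['position'],.03 if 'lug' in nm else 0),4).tolist()) for d in manip.place_of(nm,pic)[:2]])
E
```

```text
t 74.2 pos [ 0.3929 -0.1891  0.1029] rot [-180.    -0.    -2.9] F [ 0.3 -0.2 -0.2] gap 0.0002 ff 0.0 j [-33.  -7. 102.   0.  85.  60.]
green [0.5363 0.1704] yaw 173.7 len [21.9 33.7]
green [0.5337 0.1184] yaw 176.0 len [22.  33.6]
green [0.5307 0.0667] yaw 176.3 len [22.7 33.3]
green [0.5287 0.0144] yaw 173.3 len [23.3 33.6]
[0.5289 0.0153] [0.5314 0.0672] [0.534  0.1192] [0.5365 0.1711] 
rocker_raised [(0.64, [420.1, 263.2], [0.4337, -0.0688, 0.04])]
power_strip_switch [(0.66, [329.8, 146.5], [0.6803, 0.1152, 0.036]), (0.57, [423.4, 266.0], [0.4281, -0.0766, 0.036])]
[([245, 56, 33, 34, 361], [263.0, 72.7], [0.8453, 0.2605]), ([422, 263, 7, 4, 25], [424.7, 264.6], [0.431, -0.0793]), ([321, 297, 21, 7, 111], [331.6, 300.7], [0.3591, 0.1128])]
tray_upper [(0.93, [0.4245, -0.2651, 0.0])]
tray_lower [(0.73, [0.4966, 0.3714, 0.0]), (0.67, [0.4326, -0.0796, 0.0])]
tray_upper_lug [(0.42, [0.4988, 0.1185, 0.03])]
rocker_raised []
power_strip_switch []
[([261, 248, 13, 15, 87], [266.6, 254.3], [0.348, 0.0908]), ([339, 290, 8, 10, 27], [342.6, 294.1], [0.4266, -0.0762])]
tray_upper [(0.58, [0.4221, -0.2656, 0.0])]
tray_lower []
tray_upper_lug [(0.44, [0.5218, 0.162, 0.03])]
```

Request:
{"op": "carry_out", "data": {"commands": "8 -31 0 -0.14; 15 -62 0 -0.28; 22 -93 0 -0.42; 30 -124 0 -0.56; 30 -124 0 -0.7"}}

```text
t: 75.3
tool_pos: [0.4298, -0.0631, 0.1029]
ee_rot: [-180.0, -0.1, 37.9]
ft_force: [-0.3, -0.3, -0.5]
finger_gap: 0.0005
finger_force: 0.0
```

Request:
{"op": "carry_out", "data": {"commands": "0 0 0 -0.14; 0 0 0 -0.28; 0 0 0 -0.42; 0 0 0 -0.56; 0 0 0 -0.7"}}

```text
t: 75.8
tool_pos: [0.4291, -0.0661, 0.1028]
ee_rot: [180.0, -0.0, 77.7]
ft_force: [0.5, 0.4, 0.1]
finger_gap: 0.0005
finger_force: 0.0
```

Request:
{"op": "carry_out", "data": {"commands": "0 0 0 -0.14; 0 0 0 -0.22; 0 0 20 -0.22; 0 0 45 -0.22; 0 0 50 -0.22"}}

```text
t: 76.3
tool_pos: [0.427, -0.0655, 0.0501]
ee_rot: [-179.7, -0.1, 90.0]
ft_force: [-0.3, 1.5, -0.1]
finger_gap: 0.0006
finger_force: 0.0
```

Request:
{"op": "carry_out", "data": {"commands": "0 0 0 0; 0 0 0 0; 0 0 0 0"}}

```text
t: 76.6
tool_pos: [0.4301, -0.0664, 0.0542]
ee_rot: [179.9, 0.0, 90.0]
ft_force: [-0.1, -0.6, 1.9]
finger_gap: 0.0007
finger_force: 0.0
```

Request:
{"op": "carry_out", "data": {"commands": "0 0 5 0; 0 0 9 0; 0 0 12 0; 0 0 13 0; 0 0 13 0"}}

```text
t: 77.1
tool_pos: [0.429, -0.066, 0.0396]
ee_rot: [-180.0, -0.0, 90.0]
ft_force: [0.9, 0.8, 0.5]
finger_gap: 0.0003
finger_force: 0.0
```

Request:
{"op": "carry_out", "data": {"commands": "0 0 1.5 0; 0 0 3 0; 0 0 3 0"}}

```text
t: 77.4
tool_pos: [0.4291, -0.065, 0.0376]
ee_rot: [-180.0, -0.1, 90.0]
ft_force: [-3.4, 4.2, 5.0]
finger_gap: 0.0005
finger_force: 3.0
```

Request:
{"op": "carry_out", "data": {"commands": "0 0 1 0; 0 0 2 0; 0 0 2 0"}}

```text
t: 77.7
tool_pos: [0.4292, -0.0643, 0.0366]
ee_rot: [180.0, -0.2, 90.0]
ft_force: [-4.1, 6.5, 11.5]
finger_gap: 0.0004
finger_force: 6.0
```

Request:
{"op": "carry_out", "data": {"commands": "0 0 1 0; 0 0 1.5 0; 0 0 1.5 0"}}

```text
t: 78.0
tool_pos: [0.4293, -0.0643, 0.0364]
ee_rot: [180.0, -0.2, 90.0]
ft_force: [-6.8, 7.3, 17.9]
finger_gap: 0.0006
finger_force: 9.3
```

Request:
{"op": "carry_out", "data": {"commands": "0 0 -20 0; 0 0 -60 0; -40 -20 -65 0; -80 -40 -65 0; -125 -60 -65 0", "claw": -0.43}}

```text
t: 78.5
tool_pos: [0.369, -0.1921, 0.099]
ee_rot: [179.9, 0.1, 90.2]
ft_force: [0.3, 0.0, 0.0]
finger_gap: 0.0267
finger_force: 0.0
```

Request:
{"op": "carry_out", "data": {"commands": "-36 0 0 0; -72 0 0 0; -72 0 0 0; -72 0 0 0; -72 0 0 0"}}

```text
t: 79.0
tool_pos: [0.3691, -0.2622, 0.0979]
ee_rot: [-180.0, -0.1, 90.1]
ft_force: [0.5, 0.0, -0.4]
finger_gap: 0.027
finger_force: 0.0
```

```bash
python3 - <<'E'
from h import *
st();p=manip.camera('top');q=manip.camera('scene');save(p,'t37');save(q,'s37')
def rows(img,pic,c,w=9,hh=7):
    u=proj(pic,c);x0,y0=int(u[0])-w,int(u[1])-hh
    for v in range(y0,y0+2*hh): print(v,' '.join('%3d'%img[v,x,0]+('r' if img[v,x,0]>img[v,x,1]+50 else ' ') for x in range(x0,x0+2*w)))
for f in('s36','s37'):
    im=cv2.imread(f'pics/{f}.png')[:,:,::-1].astype(int);print(f);rows(im,q,(.428,-.0765,.036))
for nm in("tray_upper","tray_lower","tray_upper_lug"):
    print(nm,[(round(d['confidence'],2),np.round(onz(p,d['position'],.03 if 'lug' in nm else 0),4).tolist()) for d in manip.place_of(nm,p)[:2]])
for f in('t36','t37'):
    im=cv2.imread(f'pics/{f}.png');g=im.max(2)
    for nm,(a,b,c,d) in{'up':(455,560,230,310),'lo':(160,265,165,300)}.items():
        m=np.zeros(g.shape,np.uint8);m[c:d,a:b]=(g[c:d,a:b]<85)*255
        m=cv2.morphologyEx(m,cv2.MORPH_OPEN,np.ones((3,3)));n,l,s,cc=cv2.connectedComponentsWithStats(m)
        if n>1:
            i=1+np.argmax(s[1:,4]);r=cv2.minAreaRect(cv2.findNonZero((l==i).astype(np.uint8)))
            bx=np.array([onz(p,x,.04)[:2] for x in cv2.boxPoints(r)]);e=bx[1]-bx[0];e2=bx[2]-bx[1]
            L=e if np.hypot(*e)>np.hypot(*e2) else e2
            print(f,nm,s[i,4],"ctr",np.round(bx.mean(0),4),"size",np.round([np.hypot(*e),np.hypot(*e2)],3),"longyaw",round(np.degrees(np.arctan2(L[1],L[0]))%180,1))
E
```

```text
t 79.0 pos [ 0.3691 -0.2622  0.0979] rot [-1.80e+02 -1.00e-01  9.01e+01] F [ 0.5  0.  -0.4] gap 0.027 ff 0.0 j [-43.  -5. 101.   0.  84. -43.]
s36
286 230  232  234  234  233  131   45   28   30   44   54   64   65   64   65   62   62   59 
287 231  231  238  242  242  142   45   27   29   34   46   61   61   65   66   64   65   63 
288 236  235  244  244  239  155   69   34   28   25   35   53   59   62   62   63   67   77 
289 241  242  241  242  240  193  114   47   31   23   29   46   54   62   55   60  108  156 
290 243  243  237  240  230  212r 166r  84   36   28   24   27   46   47   52   83  143  188 
291 244  244  243  238  188  189r 193r 122r  53   32   28   24   35   34   53   92  124  110 
292 243  244  244  240  202  161r 199r 164r 104r  47   28   29   28   45   65   71   75   68 
293 243  243  244  242  234  180  181r 193r 163r  82   32   27   37   52   47   58   59   64 
294 242  243  244  243  240  220  164  183r 192r 120r  54   35   33   49   45   47   59   59 
295 243  244  243  243  243  240  215  188  202r 167r 105r  50   33   40   27   36   51   59 
296 243  244 
[... 1437 characters left out ...]
4  242  222  178  180r 191r 179r 175r 215  247  251  251 
298 243  243  243  244  243  244  245  244  241  207  149  153r 135r 131  202  246  250  251 
299 244  243  244  243  243  243  243  244  244  240  189  140  119  132  171  237  249  251 
tray_upper [(0.95, [0.4202, -0.2688, 0.0]), (0.38, [0.5266, 0.0592, 0.0])]
tray_lower [(0.9, [0.5, 0.3669, 0.0]), (0.57, [0.509, 0.1708, 0.0])]
tray_upper_lug [(0.65, [0.3746, -0.2699, 0.03])]
t36 up 5626 ctr [ 0.4054 -0.2488] size [0.22  0.129] longyaw 90.1
t36 lo 1061 ctr [0.4945 0.3601] size [0.248 0.126] longyaw 176.0
t37 up 5268 ctr [ 0.4134 -0.2493] size [0.22  0.113] longyaw 90.1
t37 lo 1160 ctr [0.4943 0.3601] size [0.248 0.126] longyaw 176.0
```

```bash
python3 - <<'E'
from h import *
q=manip.camera('scene');p=manip.camera('top')
for f,pic in(('scene0',q),('s37',q),('top1',p),('t37',p)):
    im=cv2.imread(f'pics/{f}.png')[:,:,::-1].astype(int);u=proj(pic,(.428,-.0765,.036));x0,y0=int(u[0])-7,int(u[1])-6;print(f,x0,y0)
    for v in range(y0,y0+14): print(' '.join('%3d'%im[v,x,0]+('r' if im[v,x,0]>im[v,x,1]+40 else ' ') for x in range(x0,x0+15)))
d=manip.place_of('rocker_raised',p);print([(x['confidence'],onz(p,x['position'],.04)) for x in d])
E
```

```text
scene0 336 287
215  219  226  225  226  223  219  217  213  222  224  223  225  225  225 
223  224  223  223  222  215  194r 191r 194r 217  223  224  225  224  225 
219  223  221  213  205  192r 177r 175r 182r 205  220  224  226  225  225 
212  219  199  190r 180r 176r 176r 177r 176r 187r 207  222  226  224  224 
222  217  161  162r 173r 169r 174r 184r 176r 175r 189r 218  223  225  223 
224  220  171  138r 171r 173r 174r 176r 173r 174r 178r 198  221  224  223 
222  221  210  152  158r 170r 170r 176r 176r 175r 171r 163r 196  219  223 
223  223  218  188  140  157r 170r 174r 174r 174r 175r 170r 170r 204  219 
222  223  222  218  185  157  176r 179r 176r 174r 173r 172r 174r 188r 204 
222  222  222  220  217  193  182r 178r 176r 173r 173r 171r 174r 175r 180r
221  221  223  224  223  219  192  174r 175r 173r 172r 167r 170r 173r 168r
221  222  224  222  223  223  218  179  163r 168r 169r 166r 174r 187  190 
220  221  222  221  221  224  223  217  171  169r 163r 161r 186  219  222 
224  221  220  221  221  219  222  221  208  195  179  188  215  223  224 
s37 336 287
239  242  247  245  245
[... 2508 characters left out ...]
22r 123r 122r 122r 121r 121r 118r 115  142 
147  132  124  124r 122r 120r 120r 119r 120r 121r 120r 121r 115r 117  143 
148  133  130  130  131  125  121  123  124  123  124  122  118  122  144 
150  141  134  135  141  141  141  143  143  142  141  140  140  141  148 
151  150  146  145  149  150  150  151  152  151  151  151  151  150  152 
153  153  152  151  151  152  152  152  153  153  151  151  152  152  152 
153  152  152  152  152  151  151  151  152  152  151  151  151  152  152 
152  152  152  151  152  151  151  152  152  151  151  150  152  152  153 
152  152  151  152  152  152  152  151  151  151  151  151  153  153  153 
[(0.96, array([ 0.42908536, -0.06410397,  0.04      ]))]
```

```bash
python3 - <<'E'
from h import *
p=manip.camera('top')
L=lambda f:cv2.imread(f'pics/{f}.png').max(2).astype(np.float32)
def sh(a,b,y0,y1,x0,x1):
    A,B=L(a)[y0:y1,x0:x1],L(b)[y0:y1,x0:x1]
    s,r=cv2.phaseCorrelate(A-A.mean(),B-B.mean(),cv2.createHanningWindow((x1-x0,y1-y0),cv2.CV_32F));return np.round(s,2),round(r,2)
print("lower t5->t37",sh('t5','t37',160,310,145,275),"t5->t36",sh('t5','t36',160,310,145,275))
for f in('t22','t24','t29','t33'): print("upper t16->",f,sh('t16',f,225,315,435,570))
for f in('t16','t24','t33'):
    g=L(f);m=np.zeros(g.shape,np.uint8);m[225:315,435:575]=(g[225:315,435:575]<85)*255
    n,l,s,c=cv2.connectedComponentsWithStats(m);i=1+np.argmax(s[1:,4]);r=cv2.minAreaRect(cv2.findNonZero((l==i).astype(np.uint8)))
    bx=np.array([onz(p,x,.02)[:2] for x in cv2.boxPoints(r)]);print(f,s[i,4],np.round(bx,3).tolist(),"ctr",np.round(bx.mean(0),4))
go((.3666,-.2598,.018,90),(.3666,-.2598,.16,90),(.39,-.06,.165,117),(.43,.14,.165,145),(.4838,.3105,.165,172.5))
E
```

```text
lower t5->t37 (array([ 0.81, -0.17]), 0.45) t5->t36 (array([ 0.81, -0.34]), 0.45)
upper t16-> t22 (array([0.47, 0.03]), 0.97)
upper t16-> t24 (array([0.48, 0.05]), 0.97)
upper t16-> t29 (array([0.48, 0.04]), 0.97)
upper t16-> t33 (array([0.45, 0.1 ]), 0.98)
t16 6380 [[0.483, -0.138], [0.484, -0.41], [0.356, -0.397], [0.357, -0.132]] ctr [ 0.4198 -0.2693]
t24 6365 [[0.483, -0.138], [0.484, -0.41], [0.356, -0.397], [0.357, -0.132]] ctr [ 0.4198 -0.2693]
t33 5958 [[0.483, -0.138], [0.486, -0.41], [0.358, -0.398], [0.357, -0.133]] ctr [ 0.4207 -0.2697]
go [ 3.  -2.7 80.3] 0.001
go [   0.    0. -142.] 0.0
go [199.8  23.4  -5. ] -0.471
go [160.  126.4  -0. ] -0.489
go [ 53.7 170.5  -0. ] -0.48
```

Request:
{"op": "carry_out", "data": {"commands": "3 -2.5 20 0; 3 -2.5 50 0; 3 -2.5 70 0; 3 -2.5 80 0; 3 -2.5 80 0"}}

```text
t: 79.95
tool_pos: [0.3658, -0.2593, 0.0169]
ee_rot: [-179.9, -0.1, 90.0]
ft_force: [-0.2, 0.4, 0.7]
finger_gap: 0.0268
finger_force: 0.0
```

Request:
{"op": "carry_out", "data": {"commands": "0 0 0 0; 0 0 0 0; 0 0 0 0; 0 0 0 0; 0 0 0 0", "claw": -1, "squeeze": 55}}

```text
t: 80.45
tool_pos: [0.3674, -0.2609, 0.0195]
ee_rot: [179.9, 0.1, 90.0]
ft_force: [-0.8, 0.0, 3.7]
finger_gap: 0.0079
finger_force: 55.0
```

Request:
{"op": "carry_out", "data": {"commands": "0 0 -20 0; 0 0 -55 0; 0 0 -95 0; 0 0 -135 0; 0 0 -147 0"}}

```text
t: 80.95
tool_pos: [0.3682, -0.2615, 0.1695]
ee_rot: [179.7, 0.3, 90.0]
ft_force: [0.5, -0.5, -1.6]
finger_gap: 0.0076
finger_force: 55.0
```

Request:
{"op": "carry_out", "data": {"commands": "40 5 0 -0.1; 80 10 0 -0.2; 120 14 0 -0.3; 160 19 0 -0.4; 200 23 0 -0.471"}}

```text
t: 81.45
tool_pos: [0.3885, -0.0584, 0.1632]
ee_rot: [-179.9, -0.1, 117.2]
ft_force: [0.1, 0.2, -1.3]
finger_gap: 0.0075
finger_force: 55.0
```

Request:
{"op": "carry_out", "data": {"commands": "32 25 0 -0.1; 64 50 0 -0.2; 96 76 0 -0.3; 128 101 0 -0.4; 160 126 0 -0.489"}}

```text
t: 81.95
tool_pos: [0.4282, 0.1412, 0.1631]
ee_rot: [-179.9, -0.1, 145.3]
ft_force: [0.7, -0.4, -1.9]
finger_gap: 0.0075
finger_force: 55.0
```

Request:
{"op": "carry_out", "data": {"commands": "11 34 0 -0.1; 22 68 0 -0.2; 32 102 0 -0.3; 43 136 0 -0.4; 54 170 0 -0.48"}}

```text
t: 82.45
tool_pos: [0.4817, 0.3109, 0.1625]
ee_rot: [-179.9, -0.2, 172.7]
ft_force: [0.1, -0.6, -1.5]
finger_gap: 0.0078
finger_force: 55.0
```

Request:
{"op": "carry_out", "data": {"commands": "0 0 0 0; 0 0 0 0; 0 0 0 0; 0 0 0 0; 0 0 0 0"}}

```text
t: 82.95
tool_pos: [0.4824, 0.309, 0.1655]
ee_rot: [180.0, 0.0, 172.4]
ft_force: [0.7, -0.1, -2.0]
finger_gap: 0.0073
finger_force: 55.0
```

```bash
python3 -c "
from h import *
st();go((.4838,.3106,.085,172.5),(.4838,.3106,.061,172.5))"
```

```text
t 82.95 pos [0.4824 0.309  0.1655] rot [180.    0.  172.4] F [ 0.7 -0.1 -2. ] gap 0.0073 ff 54.999902844429016 j [ 27.   9.  79.  -0.  92. -55.]
go [-1.2  1.8 80.5] -0.001
go [ 0.  0. 24.] -0.0
```

Request:
{"op": "carry_out", "data": {"commands": "-1 1.5 30 0; -1 1.5 55 0; -1 1.5 72 0; -1 1.5 82 0; -1 1.5 87 0"}}

```text
t: 83.45
tool_pos: [0.4833, 0.3106, 0.0776]
ee_rot: [-180.0, -0.0, 172.5]
ft_force: [0.1, -0.2, -1.4]
finger_gap: 0.0075
finger_force: 55.0
```

Request:
{"op": "carry_out", "data": {"commands": "0 0 4 0; 0 0 8 0; 0 0 11 0; 0 0 14 0; 0 0 14 0"}}

```text
t: 83.95
tool_pos: [0.484, 0.3114, 0.0648]
ee_rot: [180.0, 0.1, 172.5]
ft_force: [-1.0, -0.4, -1.2]
finger_gap: 0.0077
finger_force: 55.0
```

Request:
{"op": "carry_out", "data": {"commands": "0 0 1 0; 0 0 2 0; 0 0 2 0"}}

```text
t: 84.25
tool_pos: [0.484, 0.3114, 0.0646]
ee_rot: [179.9, 0.1, 172.5]
ft_force: [-2.4, -1.7, 7.0]
finger_gap: 0.0077
finger_force: 55.0
```

```bash
python3 -c "
from h import *
st();go((.4838,.3106,.061,172.5))"
```

```text
t 84.25 pos [0.484  0.3114 0.0646] rot [1.799e+02 1.000e-01 1.725e+02] F [-2.4 -1.7  7. ] gap 0.0077 ff 55.002923011779785 j [ 27.  12.  87.  -0.  81. -55.]
go [ 0.1 -0.8  3.6] 0.001
```

Request:
{"op": "carry_out", "data": {"commands": "0 0 0 0; 0 0 0 0; 0 0 0 0; 0 0 -30 0; 0 0 -60 0", "claw": -0.45}}

```text
t: 84.75
tool_pos: [0.4826, 0.3108, 0.1212]
ee_rot: [-179.9, -0.2, 172.5]
ft_force: [0.8, -0.4, 0.8]
finger_gap: 0.0257
finger_force: 0.0
```

Request:
{"op": "carry_out", "data": {"commands": "0 0 -40 0; 0 -45 -80 0; 0 -90 -80 0; 0 -135 -80 0; 0 -180 -80 0"}}

```text
t: 85.25
tool_pos: [0.46, 0.1312, 0.2028]
ee_rot: [180.0, 0.1, 172.6]
ft_force: [0.2, -0.6, -0.4]
finger_gap: 0.0262
finger_force: 0.0
```

Request:
{"op": "carry_out", "data": {"commands": "40 -40 0 0; 80 -85 0 0; 110 -130 0 0; 110 -130 0 0"}}

```text
t: 85.65
tool_pos: [0.3319, 0.0165, 0.2022]
ee_rot: [-180.0, 0.0, 172.4]
ft_force: [0.3, -0.3, 0.1]
finger_gap: 0.0258
finger_force: 0.0
```

```bash
python3 - <<'E'
from h import *
st();p=manip.camera('top');q=manip.camera('scene');save(p,'t40');save(q,'s40')
L=lambda f:cv2.imread(f'pics/{f}.png').max(2).astype(np.float32)
def sh(a,b,y0,y1,x0,x1):
    A,B=L(a)[y0:y1,x0:x1],L(b)[y0:y1,x0:x1]
    s,r=cv2.phaseCorrelate(A-A.mean(),B-B.mean(),cv2.createHanningWindow((x1-x0,y1-y0),cv2.CV_32F));return np.round(s,2),round(r,2)
print("top stack start->now",sh('top1','t40',150,315,140,275))
print("scene stack start->now",sh('scene0','s40',105,205,205,335))
print("ref static top",sh('top1','t40',90,150,140,260))
d=np.abs(L('scene0')-L('s40'));print("mean diff",d[105:205,205,].mean(),d[110:200,210:330].mean())
for f,a in(('top1',(150,315,140,275)),('t40',(150,315,140,275))):
    g=L(f);m=np.zeros(g.shape,np.uint8);m[a[0]:a[1],a[2]:a[3]]=(g[a[0]:a[1],a[2]:a[3]]<85)*255;m[:,:155]=0
    n,l,s,c=cv2.connectedComponentsWithStats(m);i=1+np.argmax(s[1:,4]);print(f,s[i],c[i],cv2.minAreaRect(cv2.findNonZero((l==i).astype(np.uint8))))
greens(p)
E
```

```text
t 85.65 pos [0.3319 0.0165 0.2022] rot [-180.     0.   172.4] F [ 0.3 -0.3  0.1] gap 0.0258 ff 0.0 j [ -7. -24. 104.  -0. 100. -89.]
top stack start->now (array([3.01, 0.62]), 0.76)
scene stack start->now (array([0.58, 0.63]), 0.29)
ref static top (array([ 0.03, -0.06]), 0.94)
mean diff 2.2 31.087778
top1 [ 155  164   91  137 5555] [200.44968497 233.61980198] ((200.2052459716797, 232.7890625), (70.68678283691406, 131.86512756347656), 9.619728088378906)
t40 [ 157  165   91  137 4502] [201.86139494 234.22767659] ((202.3441619873047, 233.38070678710938), (71.04369354248047, 131.91297912597656), 9.223921775817871)
green [0.5364 0.1704] yaw 172.4 len [22.1 33.8]
green [0.534  0.1184] yaw 175.1 len [22.1 33.7]
green [0.5306 0.0667] yaw 177.4 len [22.8 33.4]
green [0.5288 0.0142] yaw 175.2 len [23.  33.5]
```

```bash
python3 -c "
from plant import manip
print(manip.finish_job())"
```

```text
the job is handed in; nothing more can be done
None
```

I handed the job in: all four cells measured home in their own bays, the power strip read as switched on from a before-and-after picture comparison, and the empty upper tray is back on the lower one; it lies about 4–6 mm from where it started, and I judged it flat from the contact height and force rather than from a direct measurement.

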